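# Pry up the edge of a core box and wedge it

### The arm

A 7-joint arm with a two-finger parallel gripper is mounted at the origin on the work surface; the furniture and walls round the work are solid. World frame = base frame: x ahead of the robot, y to its left, z up, the work surface at z = 0. Lengths are in m, angles in rad, forces in N, time in s.
With the tool pointing down it reaches from about 0.425 to 0.925 m from the base axis. Payload 6.8 kg.
Tool frame: the origin (TCP) lies at the very end of the fingers, on their centre line; the grasp point (between the pads) lies manip.hold_point_z behind it (manip.hold_point_z is the distance from the TCP to the grasp point, in m); z points along the fingers, y is the direction in which the jaws open and shut (so a half turn about z gives the same grasp; the last joint's range is limited). The gripper opens to 85 mm and grips with 20 to 120 N. Pads are 22 mm wide; open, the fingers measure 114 mm over their backs; the gripper's body (76 mm by 85 mm) begins 54 mm behind the grasp point. The pads swing forward as they close: fully open they stand 13 mm farther back than shut.
Start: joints at [-1.216, 0.477, 0.022, 1.555, -0.011, 1.109, -0.083], TCP at [0.301, 0.604, 0.231] pointing down, gripper open.
Joint ranges: [-2.96, 2.96], [-0.34, 2.1], [-1.41, 1.46], [0.24, 2.44], [-1.37, 4.51], [0.17, 1.92], [-2.96, 2.96]. Speed limits (rad/s): [2.39, 2.39, 3.14, 3.14, 3.14, 3.14, 3.14].

### API

Orientations are given as a unit quaternion [w, x, y, z].
In Python, from workcell import manip gives the robot as it stands.
- The arm moves only by the tool step_arm, never from a script. Its argument "deltas" is text: rows parted by semicolons, each of 7 numbers parted by spaces: the closure, from 0 (fully open) to 1 (shut), then the shift along the world's x, y, z in cm, then the turn, a rotation vector about the world's x, y, z in degrees. A call has 1 to 5 rows; each row shifts and turns the pose as measured when the row begins; what a row does not reach is not made up. A row lasts 1/10 s, in which the tool goes at most 50 mm and 8.59 degrees, less where a joint would pass 70% of its speed; a pose out of reach is approached as far as the arm can. A call with a gripper value outside its range is refused whole. The fingers move at their own pace and stop on an object; "squeeze" is the grip in N (left out, the last holds). Time passes only in rows, so rows that do not move let the fingers close. It gives the time, the measured TCP pose, the force and the opening at its end, in the units of the state.
- manip.get_state(): the state, without advancing time (a new reading comes with each control period).
- manip.capture(name): name is "scene" or "top" or "wrist"; returns (picture, depth): 420x560x3 uint8, red, green, blue; 420x560 float32, m along the optical axis (not along the pixel's ray), 0 where there is no reading.
- manip.calibration(name): a dict with "fov_y" (degrees; the focal length in pixels is half the picture's height over the tangent of half this angle, whatever the lens; pixels are square), "cx", "cy" (the principal point, pixels), "cam_to_world" (4x4, takes a point from camera to world coordinates); the wrist camera has in their place "tool_from_camera" (4x4, takes a point from camera to tool coordinates, whose origin is the TCP and whose axes are the flange's). Camera axes: x right, y up, looking along -z (the intrinsics and any distortion apply to the point x, -y, -z); pixel columns grow to the right and rows downward; lengths in m; the calibration is good to about 2 mm. A picture is of the moment at which its call begins: read the wrist's pose just before it. calibration takes no time and is no camera call.
- manip.finish_job(): hands the job in, once; it reports no verdict.
The state is a dict: "time_s": time; "joints": joint angles; "qvel": joint speeds; "joint_torque": joint torques, N m; "position": TCP position; "tool_rot": TCP orientation; "ft_force": force on the tool from outside, world axes, zero at the start; "moment": the same for the moment, N m; "finger_gap": opening from 0.0 (shut) to 1.0 (fully open).
Only numpy, scipy, OpenCV 4.12 (cv2) and the standard library are available. Lean on these libraries where they do the work, as an engineer would, in place of code of your own. Each camera call takes 0.05 s, during which the arm holds its last target.

### The job

Raise the front edge of the blue core box with the pry bar: put the bar's toe into the pry slot behind the fulcrum, lever over the fulcrum, and let the bar's weight hold the edge up. Push the beech wedge well under the raised edge, thin end first, then take the bar out and lay it down clear of the box, so that the box rests on the wedge and the clamp's jaw can be got under it. Do not shove the box along the bench, and leave the two small sand cores at the back standing where they are.

Things in the scene. Friction and masses are not known exactly. Their poses are not given: they have to be found in the camera images.
- core_box: Lower half of a metal core box, blue casting with a bare machined top plate, lying on the bench, cavities up: 150 (x) x 200 (y) x 38 mm, about 2.4 kg. Origin: centre of underside. Its front is the long face at x = -75 mm. Two pry slots are cut in the lower front edge, centred at y = -60 and +60, each 44 mm wide, 16 mm high from the bench, 28 mm deep and open to the front.
- pry_slot (a point): The pry slot to use (the one with the fulcrum before it): the mid-width point of its mouth, in the plane of the box's front face, at bench height. Axes as the box's: the slot runs in along +x from here.
- front_edge (a point): Middle of the box's lower front edge; the edge is plain for 38 mm to either side, up to the slots. The wedge goes under it here. On the bench at the start; rises with the edge. Axes as the box's.
- fulcrum_top (a point): Highest point of the loose steel fulcrum, a 34 x 46 mm foot with a 13 mm round bar welded along its y axis, 14 mm high in all, 0.25 kg. It stands on the bench about 40 mm in front of the pry slot. The bar is to lie across it.
- bar_center (a point): Steel pry bar lying on the bench: 360 mm long, 24 wide (y), 14 thick (z), 0.9 kg; red grip at its -x end. Point at half its length, width and thickness; it balances 12 mm from here towards the grip; x runs towards the toe, z up. Flat below from x = -180 to +136 mm; beyond, a 4 to 5 mm thick toe is cranked up by 12 degrees. Toed in over the fulcrum, its weight carries the grip end to the bench and holds the edge up.
- bar_toe (a point): Tip of the bar's toe, on its lower face: x = +180 mm from the bar's centre and 2.4 mm above it with the bar lying flat. Axes as the bar's.
- wedge_center (a point): Beech wedge lying on the bench, sloping face up: 30 mm wide (x), 90 mm long (y), 24 mm thick at its end at -y, falling evenly to 4 mm at its thin end at +y. This point is at half its length and width, 12 mm above its underside. Light, 50 g.
- wedge_tip (a point): Middle of the wedge's thin end, on its underside. Axes as the wedge's.
- stepped_core: Small tan sand core with a stepped outline, standing at the back of the bench, 44 mm wide, 55 mm high. Leave it alone. Origin: centre of its underside.
- small_core: Small tan sand core with a plain neck, standing near it, 38 mm wide, 62 mm high. Leave it alone. Origin: centre of its underside.
- coil_hose: Red coiled air hose, part of the room and solid: it hangs straight down from above to the left of the work, then its coil slopes down towards the robot and ends on the bench. Go round or over it, not through it. Its origin is of no use.

How it is judged:
On the way, in this order (a step that is already met when the one before it is completed fails the run):
1. the bar, lying over the fulcrum with its toe in the slot, has raised the box's front edge by 12 mm or more (angle between core_box's own z axis and vertical above 0.08 rad and contact force between pry_bar and core_box above 2 N and contact force between pry_bar and fulcrum above 2 N), for 0.3 s.
2. the wedge's thin end is 25 mm or more under the edge while the bar holds it up (x of wedge_tip in the frame of core_box above -0.05 m and y of wedge_tip in the frame of core_box between -0.09 and 0.09 m and angle between core_box's own z axis and vertical above 0.06 rad and contact force between pry_bar and core_box above 1 N), for 0.1 s.
At the end, for the whole second after the job is handed in: The wedge lies flat, its thin end 25 mm or more under the front edge, and carries the box; the edge stays about 7 mm up or more. The bar lies at rest, its toe 10 mm or more outside the box's outline and the bar not touching it. Front edge within 50 mm, cores within 30 mm of where they were (x of wedge_tip in the frame of core_box above -0.05 m and y of wedge_tip in the frame of core_box between -0.09 and 0.09 m and contact force between wedge and core_box above 3 N and angle between wedge's own z axis and vertical below 0.1 rad and angle between core_box's own z axis and vertical between 0.045 and 0.2 rad and distance of front_edge from where it was at the start of the episode below 0.05 m and (x of bar_toe in the frame of core_box below -0.085 m or x of bar_toe in the frame of core_box above 0.085 m or y of bar_toe in the frame of core_box above 0.11 m or y of bar_toe in the frame of core_box below -0.11 m) and contact force between pry_bar and core_box below 0.1 N and height (world z) of bar_center below 0.06 m and linear speed of each of pry_bar, core_box below 0.02 m/s and distance of each of stepped_core, small_core from where it was at the start of the episode below 0.03 m).
It fails at once if a sand core toppled (angle between any of stepped_core, small_core's own z axis and vertical above 0.5 rad).
It fails at once if the box tipped up steeply (angle between core_box's own z axis and vertical above 0.35 rad).
It also fails if it takes over 61 s, if anything falls off the work surface, if the arm or the gripper's body presses on something with over 40 N, if the wrist force passes 120 N, or if a joint passes its speed limit or range.

## Working session

There is one attempt and no reset: what is moved stays moved. The work goes in short steps, Python scripts to look and compute and a tool call to move; the robot and the scene stay as the last step left them, time stands still between calls to the robot, and variables do not carry over. Pictures are saved under pics/ and viewed, and the job is handed in when it is done.

Besides the shell and the picture viewer there is one more tool, called after "Emit:" as name(argument=value, ...), one argument or row to a line, values as JSON. step_arm: Moves the arm, as the interface text tells. Its arguments: {"type":"object","properties":{"deltas":{"type":"string"},"squeeze":{"type":"number"}},"required":["deltas"]}

```bash
ls; mkdir -p pics; python3 - <<'E'
from workcell import manip
import cv2,numpy as np
print(manip.get_state()); print(manip.hold_point_z)
for n in ["scene","top"]:
    p,d=manip.capture(n); cv2.imwrite(f"pics/{n}0.png",p[:,:,::-1]); np.save(f"pics/{n}0.npy",d)
    print(n,manip.calibration(n))
print(manip.calibration("wrist"))
E
```

```text
pics
{'time_s': 0.0, 'joints': array([-1.21608627,  0.4778127 ,  0.0223502 ,  1.55645861, -0.01149339,
        1.10930501, -0.08309669]), 'qvel': array([-2.75473493e-04, -1.05095457e-03,  9.51793656e-04, -3.79757373e-05,
        2.33870028e-04, -7.90091281e-04, -2.51852618e-04]), 'joint_torque': array([-3.87600539e-04, -5.96449077e+01,  1.60789825e+00, -2.81181407e+01,
        1.24704026e-02,  9.47870139e-03, -1.08855065e-05]), 'position': array([0.30111764, 0.60344457, 0.23031446]), 'tool_rot': array([-1.39393803e-04,  2.29336232e-01,  9.73346820e-01, -9.17118049e-04]), 'ft_force': array([-0.39830238, -0.68329872, -0.35542581]), 'moment': array([-0.00101407,  0.02800675, -0.03322631]), 'finger_gap': 0.9999477682011522}
0.0187
scene {'fov_y': 49.102491113048316, 'cx': 279.0659962434396, 'cy': 198.93164377205605, 'cam_to_world': array([[-0.80552154,  0.33765257, -0.48695563,  0.14307489],
       [-0.59245579, -0.47479497,  0.65081939,  0.51401277],
       [-0.01145324,  0.81274872,  0.5825018 ,  0.5637423 ],
       [ 0.        ,  0.        ,  0.        ,  1.        ]])}
top {'fov_y': 42.59246211286311, 'cx': 281.54168946600436, 'cy': 212.5207368548453, 'cam_to_world': array([[ 0.02031827,  0.99157456, -0.12793377,  0.40381614],
       [-0.99965527,  0.02227667,  0.01389556, -0.08535825],
       [ 0.01662842,  0.12760734,  0.99168537,  1.19032744],
       [ 0.        ,  0.        ,  0.        ,  1.        ]])}
{'fov_y': 63.964049063996, 'cx': 283.8550249079995, 'cy': 206.2837463474643, 'tool_from_camera': array([[-5.37575238e-04,  9.63134040e-01,  2.69021435e-01,
         6.84623571e-02],
       [ 9.99999722e-01,  3.78526334e-04,  6.43084411e-04,
         4.08335484e-04],
       [ 5.17544790e-04,  2.69021705e-01, -9.63133975e-01,
        -1.42925090e-01],
       [ 0.00000000e+00,  0.00000000e+00,  0.00000000e+00,
         1.00000000e+00]])}
```

View pics/top0.png

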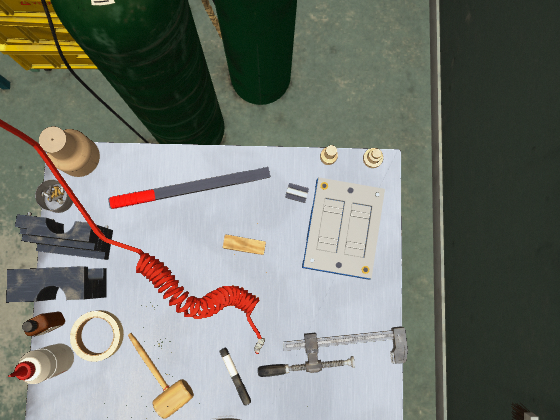

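View pics/scene0.png

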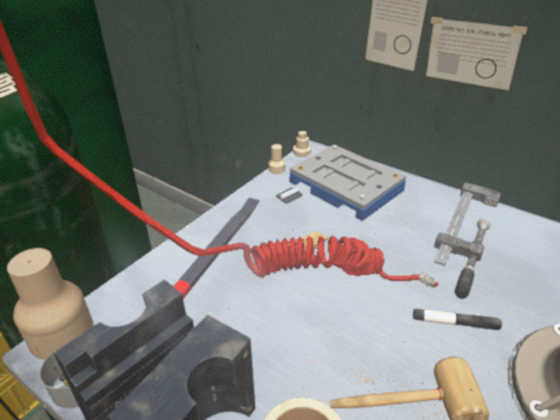

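Top view: the box's front faces left (world +y) and the fulcrum is at about (297,193). The bar runs from (110,203) to (270,172), the wedge is at about (244,244), and the cores are at (330,155) and (373,157). Next I'll enlarge the crops and measure.

```bash
cat > h.py <<'E'
from workcell import manip
import numpy as np, cv2
from scipy.spatial.transform import Rotation as R
def cal(n,st=None):
    c=manip.calibration(n); f=210/np.tan(np.radians(c["fov_y"]/2))
    if n=="wrist":
        st=st or manip.get_state(); T=np.eye(4); q=st["tool_rot"]; T[:3,:3]=R.from_quat([q[1],q[2],q[3],q[0]]).as_matrix(); T[:3,3]=st["position"]
        M=T@c["tool_from_camera"]
    else: M=c["cam_to_world"]
    return f,c["cx"],c["cy"],M
def ray(C,u,v):
    f,cx,cy,M=C; d=M[:3,:3]@np.array([(u-cx)/f,-(v-cy)/f,-1.]); return M[:3,3],d
def atz(C,u,v,z):
    o,d=ray(C,u,v); return o+d*(z-o[2])/d[2]
def atd(C,u,v,D):
    o,d=ray(C,u,v); return o+d*D[int(round(v)),int(round(u))]
def cloud(C,D):
    v,u=np.mgrid[0:420,0:560]; f,cx,cy,M=C
    d=np.stack([(u-cx)/f,-(v-cy)/f,-np.ones_like(u,float)],-1)@M[:3,:3].T
    return M[:3,3]+d*D[...,None]
def proj(C,P):
    f,cx,cy,M=C; p=(np.asarray(P)-M[:3,3])@M[:3,:3]; return np.array([cx+f*p[0]/-p[2], cy-f*p[1]/-p[2]])
def crop(img,x0,y0,x1,y1,s,name):
    c=cv2.resize(img[y0:y1,x0:x1,::-1],None,fx=s,fy=s,interpolation=cv2.INTER_CUBIC); cv2.imwrite(name,c)
E
python3 - <<'E'
from h import *
im=cv2.imread("pics/top0.png")[:,:,::-1]; D=np.load("pics/top0.npy")
crop(im,100,150,300,290,4,"pics/c1.png"); crop(im,260,140,400,290,4,"pics/c2.png")
C=cal("top"); P=cloud(C,D)
for u,v in [(200,300),(240,215),(340,230),(314,180),(244,244),(200,187),(297,193),(330,153),(373,157),(130,201)]:
    print(u,v,P[v,u].round(4))
E
```

```text
200 300 [0.3655 0.0566 0.1134]
240 215 [ 0.4038 -0.0854  1.1903]
340 230 [ 0.5178 -0.2286  0.0338]
314 180 [ 6.327e-01 -1.735e-01  2.000e-04]
244 244 [ 0.4846 -0.0212  0.0118]
200 187 [0.6083 0.0794 0.0145]
297 193 [ 0.6002 -0.1352  0.0121]
330 153 [ 0.6799 -0.2023  0.0643]
373 157 [ 0.6783 -0.2984  0.0437]
130 201 [0.5733 0.2311 0.0162]
```

View pics/c1.png

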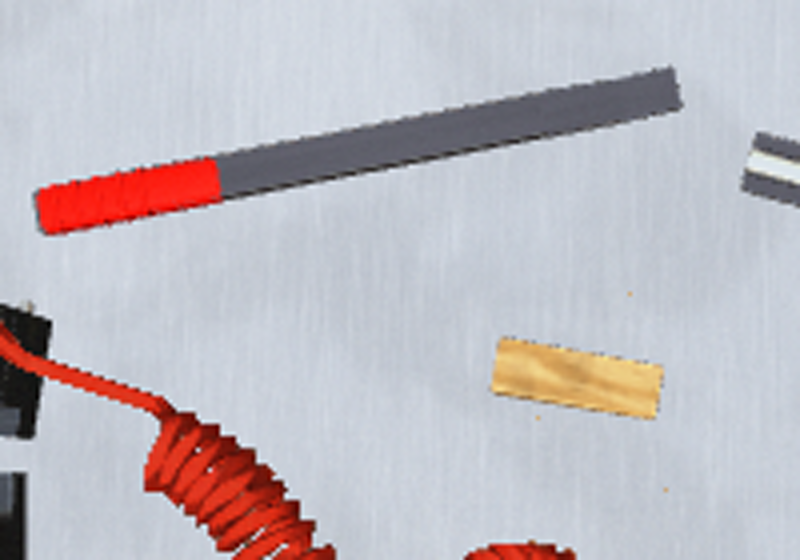

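View pics/c2.png

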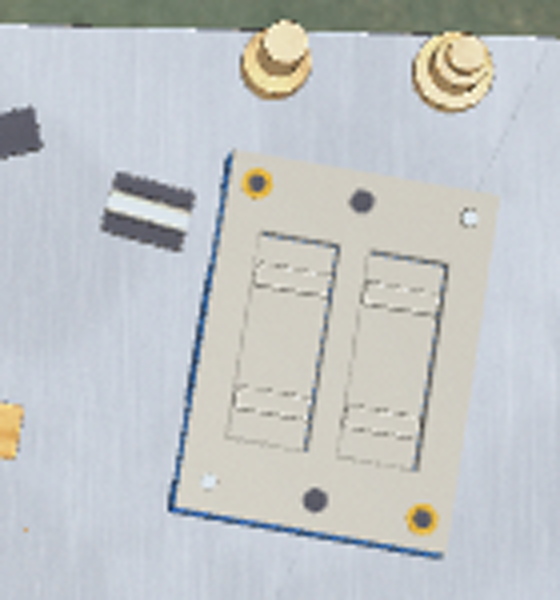

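```bash
python3 - <<'E'
from h import *
im=cv2.imread("pics/top0.png")[:,:,::-1]; D=np.load("pics/top0.npy")
C=cal("top"); P=cloud(C,D)
def rect(x0,y0,x1,y1,za,zb,nm):
    m=np.zeros(D.shape,bool); m[y0:y1,x0:x1]=1
    m&=(P[...,2]>za)&(P[...,2]<zb)
    q=P[m][:,:2].astype(np.float32)
    (c,s,a)=cv2.minAreaRect(q); print(nm,m.sum(),np.round(c,4),np.round(s,4),round(a,2), 'z',np.percentile(P[m][:,2],[5,50,95]).round(4)); print(cv2.boxPoints((c,s,a)).round(4).tolist())
rect(295,170,390,285,.033,.045,"boxtop")
rect(283,178,310,206,.002,.02,"fulc")
rect(283,178,310,206,.0105,.02,"fulctop")
rect(215,230,270,260,.004,.04,"wedge")
rect(100,160,275,212,.006,.03,"bar")
rect(316,140,345,170,.005,.1,"small")
rect(358,140,388,172,.005,.1,"stepped")
# bench check
print(P[270:290,220:280,2].mean(), np.median(P[212:225,290:300,2]))
for r in range(180,206,2): print(r,(P[r,284:310:2,2]*1000).round(0))
print((P[235:255:3,220:268:4,2]*1000).round(0))
s=cv2.imread("pics/scene0.png")[:,:,::-1]
crop(s,240,120,420,250,4,"pics/c3.png")
E
```

```text
boxtop 4449 [ 0.5244 -0.2373] [0.1475 0.1976] 81.31 z [0.034  0.0378 0.0415]
[[0.4156000018119812, -0.295199990272522], [0.6108999848365784, -0.32510000467300415], [0.6331999897956848, -0.179299995303154], [0.43790000677108765, -0.149399995803833]]
fulc 397 [ 0.6052 -0.1334] [0.0615 0.0583] 1.03 z [0.0025 0.0065 0.0143]
[[0.5738999843597412, -0.10480000078678131], [0.5748999714851379, -0.163100004196167], [0.6363999843597412, -0.16200000047683716], [0.6353999972343445, -0.10369999706745148]]
fulctop 99 [ 0.606  -0.1352] [0.0457 0.0242] 78.14 z [0.0111 0.0127 0.0161]
[[0.5895000100135803, -0.1550000011920929], [0.613099992275238, -0.1599999964237213], [0.6225000023841858, -0.1152999997138977], [0.5989000201225281, -0.11029999703168869]]
wedge 592 [ 0.4831 -0.0166] [0.0634 0.1171] 4.4 z [0.0046 0.014  0.0238]
[[0.44699999690055847, 0.03929999843239784], [0.4560000002384186, -0.07739999890327454], [0.51910001039505, -0.07259999960660934], [0.5101000070571899, 0.044199999421834946]]
bar 1884 [0.615  0.1102] [0.1147 0.3845] 0.36 z [0.0075 0.0136 0.018 ]
[[0.5564000010490417, 0.30210000276
[... 1615 characters left out ...]
1  1.30e+01  1.30e+01
   1.30e+01  2.00e+00 -0.00e+00  1.00e+00 -1.00e+00]
 [-4.00e+00  2.60e+01  2.40e+01  2.40e+01  1.70e+01  1.60e+01  1.60e+01
   1.00e+01  1.50e+01  1.00e+01  7.00e+00  3.00e+00]
 [ 1.00e+00  2.30e+01  1.90e+01  1.70e+01  1.50e+01  1.40e+01  1.20e+01
   1.20e+01  1.30e+01  7.00e+00  7.00e+00 -1.00e+00]
 [-3.00e+00  2.10e+01  2.20e+01  2.20e+01  1.80e+01  1.60e+01  1.20e+01
   1.50e+01  1.30e+01  8.00e+00  4.00e+00  7.00e+00]
 [-0.00e+00  3.00e+00  2.00e+00 -1.00e+00  8.00e+00  1.60e+01  2.00e+01
   1.30e+01  1.00e+01  4.00e+00  1.19e+03  0.00e+00]
 [ 0.00e+00  2.00e+00  5.00e+00 -3.00e+00 -0.00e+00 -0.00e+00  0.00e+00
  -0.00e+00  0.00e+00  5.00e+00  7.00e+00 -2.00e+00]]
```

View pics/c3.png

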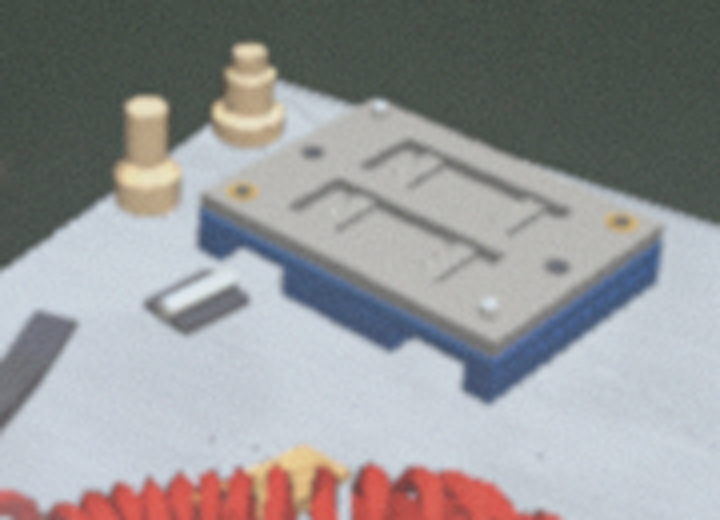

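```bash
python3 - <<'E'
from h import *
for n in ["top","scene"]:
    im=cv2.imread(f"pics/{n}0.png")[:,:,::-1].astype(int); D=np.load(f"pics/{n}0.npy")
    C=cal(n); P=cloud(C,D)
    m=(im[...,0]>110)&(im[...,1]<80)&(im[...,2]<80)&(D>0.1)
    q=P[m]; 
    print(n,len(q))
    o=np.argsort(-q[:,2]); q=q[o]
    for i in range(0,len(q),max(1,len(q)//40)): print(q[i].round(3))
im=cv2.imread("pics/top0.png"); C=cal("top")
a=atz(C,111,203.1,.014);b=atz(C,269.2,171.9,.014);print("bar",a,b,np.linalg.norm(b-a),(a+b)/2)
# wedge corners: thick left top z .024: (500,337),(491,392) ; thin right z .004 (663,366),(655,417)
for (x,y,z) in [(500,337,.024),(491,393,.024),(663,366,.004),(656,417,.004)]: print(atz(C,100+x/4,150+y/4,z))
for (x,y,z) in [(118,172,.006),(195,190,.006),(182,250,.006),(101,230,.006)]: print("f",atz(C,260+x/4,140+y/4,z))
E
```

```text
top 4444
[0.62  0.31  0.434]
[0.616 0.304 0.326]
[0.594 0.299 0.299]
[0.571 0.282 0.277]
[0.553 0.28  0.252]
[0.525 0.257 0.227]
[0.502 0.248 0.202]
[0.478 0.232 0.184]
[0.225 0.359 0.176]
[0.246 0.373 0.171]
[0.427 0.164 0.16 ]
[0.43  0.173 0.158]
[0.421 0.163 0.157]
[0.407 0.121 0.156]
[0.409 0.112 0.155]
[0.425 0.174 0.154]
[0.446 0.152 0.152]
[0.39  0.091 0.15 ]
[0.347 0.088 0.146]
[0.355 0.062 0.141]
[0.36  0.057 0.134]
[0.343 0.048 0.127]
[0.363 0.092 0.123]
[0.352 0.034 0.117]
[0.349 0.072 0.109]
[0.371 0.033 0.098]
[0.344 0.024 0.094]
[0.369 0.014 0.085]
[0.385 0.016 0.074]
[ 0.371 -0.005  0.064]
[ 0.377 -0.012  0.056]
[0.389 0.001 0.049]
[ 0.355 -0.039  0.044]
[ 0.381 -0.017  0.04 ]
[0.598 0.188 0.019]
[0.586 0.236 0.016]
[0.576 0.225 0.015]
[0.592 0.189 0.014]
[ 0.313 -0.046  0.012]
[0.575 0.193 0.009]
[ 0.881  0.816 -0.79 ]
scene 3560
[0.622 0.309 0.45 ]
[0.621 0.309 0.433]
[0.621 0.312 0.424]
[0.621 0.314 0.415]
[0.621 0.314 0.405]
[0.62  0.312 0.396]
[0.619 0.312 0.386]
[0.619 0.313 0.375]
[0.62  0.312 0.364]
[0.618 0.311 0.353]
[0.619 0.304 0.341]
[0.617 0.306 0.329]
[0
[... 295 characters left out ...]
5]
[0.381 0.127 0.151]
[0.397 0.139 0.148]
[0.402 0.146 0.144]
[0.37  0.122 0.142]
[0.381 0.133 0.139]
[0.335 0.073 0.137]
[0.36  0.114 0.134]
[0.377 0.125 0.13 ]
[0.335 0.081 0.125]
[0.367 0.082 0.117]
[0.337 0.059 0.095]
[0.355 0.032 0.054]
[0.357 0.002 0.027]
bar [0.5680064  0.27290155 0.014     ] [ 0.64596094 -0.07256432  0.014     ] 0.35415190916187184 [0.60698367 0.10016862 0.014     ]
[0.50403734 0.01990561 0.024     ]
[0.47360459 0.02373601 0.024     ]
[ 0.49168813 -0.06848546  0.004     ]
[ 0.46355894 -0.06531714  0.004     ]
f [ 0.62345414 -0.11837226  0.006     ]
f [ 0.61426239 -0.16153223  0.006     ]
f [ 0.58026194 -0.15476896  0.006     ]
f [ 0.59047787 -0.10951862  0.006     ]
```

Emit:
step_arm(
  deltas="0.3 -1.8 -3.7 2.4 0 0 0; 0.3 -1.8 -3.7 2.4 0 0 0; 0.3 -1.8 -3.7 2.4 0 0 0; 0.3 -1.8 -3.7 2.4 0 0 0; 0.3 -1.8 -3.7 2.4 0 0 0",
)

```text
time_s: 0.6
position: [0.2077, 0.4121, 0.3428]
tool_rot: [-0.001, 0.229, 0.973, -0.009]
ft_force: [-0.1, 0.2, 0.6]
finger_gap: 0.7
```

Emit:
step_arm(
  deltas="0.3 4.1 -2.4 0 0 0 -5.8; 0.3 3.8 -2.7 0 0 0 -5.8; 0.3 3.5 -3.1 0 0 0 -5.8; 0.3 3.2 -3.4 0 0 0 -5.8; 0.3 2.8 -3.7 0 0 0 -5.8",
)

```text
time_s: 1.1
position: [0.3791, 0.2551, 0.3474]
tool_rot: [-0.003, 0.466, 0.885, -0.004]
ft_force: [0.7, -0.7, 0.8]
finger_gap: 0.7
```

Emit:
step_arm(
  deltas="0.3 2.3 -3.9 0 0 0 -5.8; 0.3 1.9 -4.2 0 0 0 -5.8; 0.3 1.5 -4.4 0 0 0 -5.8; 0.3 1.1 -4.5 0 0 0 -5.8; 0.3 0.6 -4.6 0 0 0 -5.8",
)

```text
time_s: 1.6
position: [0.456, 0.0297, 0.3465]
tool_rot: [-0.004, 0.681, 0.732, -0.003]
ft_force: [1.3, 0.5, -0.3]
finger_gap: 0.7
```

Emit:
step_arm(
  deltas="0.3 2.4 -2.8 -2.4 0 0 -3.3; 0.3 2.4 -2.8 -2.4 0 0 -3.3; 0.3 2.4 -2.8 -2.4 0 0 -3.3; 0.3 2.4 -2.8 -2.4 0 0 -3.3; 0.3 2.4 -2.8 -2.4 0 0 -3.3",
)

```text
time_s: 2.1
position: [0.5793, -0.1196, 0.2261]
tool_rot: [-0.002, 0.784, 0.621, 0.002]
ft_force: [1.1, 0.4, 0.6]
finger_gap: 0.706
```

```bash
cat >> h.py <<'E'
def shot(n,name):
    st=manip.get_state(); p,d=manip.capture(n); cv2.imwrite(f"pics/{name}.png",p[:,:,::-1]); np.savez(f"pics/{name}.npz",d=d,M=np.array(cal(n,st),dtype=object),allow_pickle=True)
    return st
def load(name):
    z=np.load(f"pics/{name}.npz",allow_pickle=True); return cv2.imread(f"pics/{name}.png")[:,:,::-1],z["d"],tuple(z["M"])
def jaw(st):
    q=st["tool_rot"]; return R.from_quat([q[1],q[2],q[3],q[0]]).as_matrix()
E
python3 - <<'E'
from h import *
st=shot("wrist","w1"); print(st["position"],jaw(st).round(3),st["finger_gap"])
E
```

```text
[ 0.5793113  -0.1196327   0.22609224] [[ 0.23   0.973  0.   ]
 [ 0.973 -0.23   0.006]
 [ 0.006 -0.001 -1.   ]] 0.70570131242579
```

View pics/w1.png

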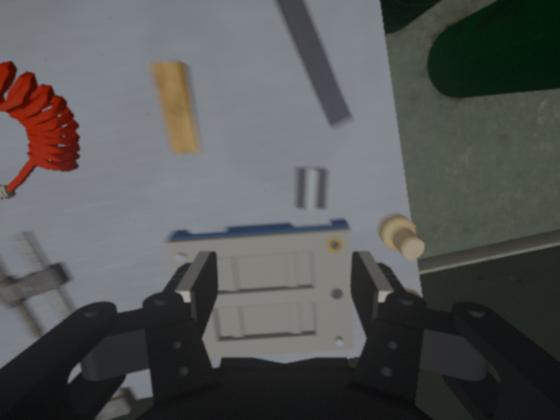

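```bash
python3 - <<'E'
from h import *
im,D,C=load("w1")
im=cv2.convertScaleAbs(im,alpha=1.6)
crop(im,280,150,420,275,5,"pics/w1a.png"); crop(im,140,40,370,250,3,"pics/w1b.png")
E
```

```text
(no output)
```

View pics/w1a.png

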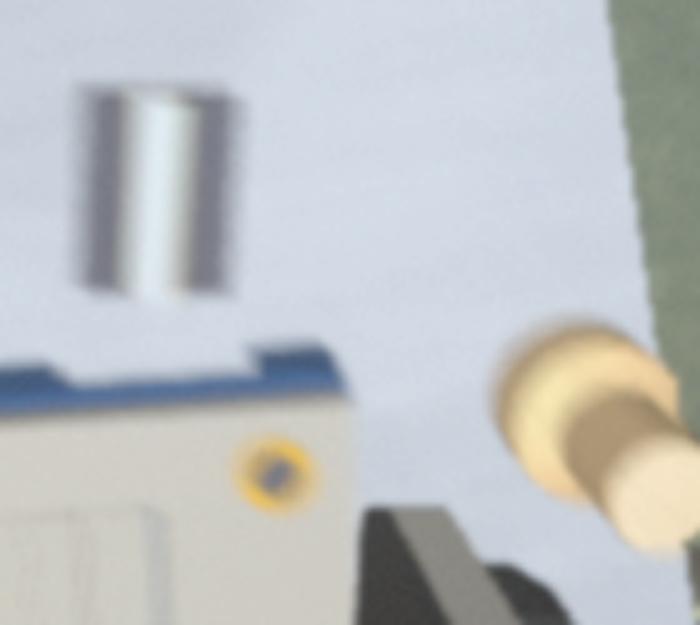

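View pics/w1b.png

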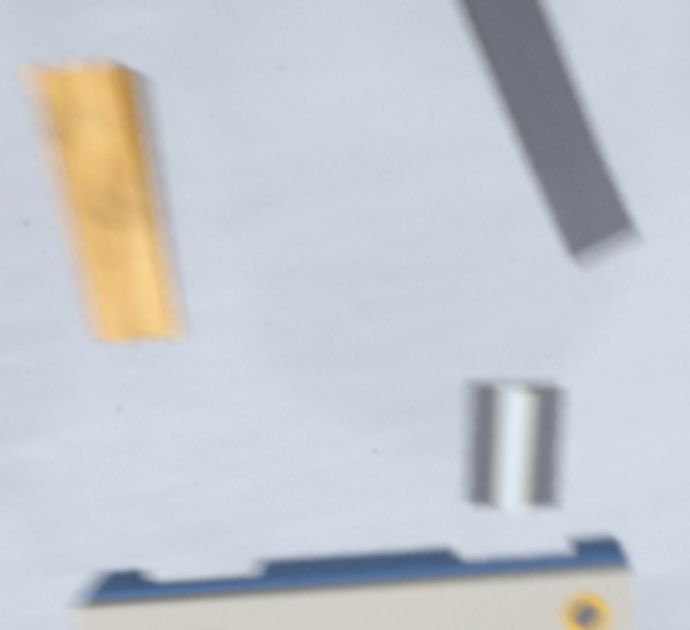

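```bash
python3 - <<'E'
from h import *
im,D,C=load("w1")
for n,u,v,z in [("fc",311,188,.006),("slotL",280+55/5,150+367/5,0),("slotR",280+253/5,150+347/5,0),("slotL2",140+148/3,40+573/3,0),("slotR2",140+262/3,40+563/3,0),("corner",280+318/5,150+340/5,0),("toeL",140+580/3,40+262/3,.010),("toeR",140+635/3,40+235/3,.01),("wtL",140+98/3,40+340/3,.004),("wtR",140+182/3,40+336/3,.004),("wkL",140+35/3,40+68/3,.024),("wkR",140+128/3,40+65/3,.024)]:
    print(n,atz(C,u,v,z).round(4))
E
```

```text
fc [ 0.6055 -0.1368  0.006 ]
slotL [ 0.5744 -0.1737  0.    ]
slotR [ 0.6199 -0.1794  0.    ]
slotL2 [ 0.4573 -0.1555  0.    ]
slotR2 [ 0.5014 -0.1618  0.    ]
corner [ 0.6347 -0.1812  0.    ]
toeL [ 0.6415 -0.0781  0.01  ]
toeR [ 0.6617 -0.0736  0.01  ]
wtL [ 0.4681 -0.0654  0.004 ]
wtR [ 0.498 -0.071  0.004]
wkL [0.4826 0.0218 0.024 ]
wkR [0.5117 0.0158 0.024 ]
```

Emit:
step_arm(
  deltas="0.3 0.8 -0.6 -4 0 0 0.5; 0.3 0.8 -0.5 -4 0 0 0; 0.3 0.8 -0.5 -3.5 0 0 0; 0.3 0 0 0 0 0 0; 0.3 0 0 0 0 0 0",
)

```text
time_s: 2.65
position: [0.6036, -0.1443, 0.0989]
tool_rot: [-0.002, 0.785, 0.62, -0.005]
ft_force: [0.5, 0.3, -0.1]
finger_gap: 0.7
```

```bash
python3 - <<'E'
from h import *
st=shot("wrist","w2"); print(st["position"],jaw(st).round(3),st["finger_gap"])
im,D,C=load("w2"); im=cv2.convertScaleAbs(im,alpha=1.6); crop(im,0,0,560,420,1.4,"pics/w2b.png")
p=st["position"]; print(proj(C,p),proj(C,[p[0],p[1],.006]))
E
```

```text
[ 0.60356772 -0.14432959  0.09886298] [[ 0.232  0.973 -0.01 ]
 [ 0.973 -0.232 -0.002]
 [-0.004 -0.009 -1.   ]] 0.7000443820259742
[284.48569842 265.61198377] [285.46608618 209.23160102]
```

View pics/w2b.png

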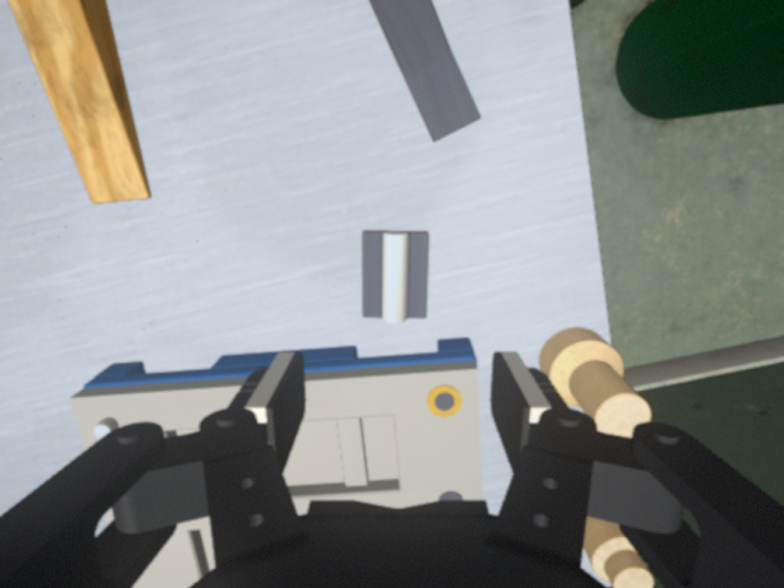

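```bash
python3 - <<'E'
from h import *
im,D,C=load("w2"); s=1.4
for n,u,v,z in [("fc",395,274.5,.006),("fTL",362,231,.006),("fTR",428,231,.006),("fBL",362,318,.006),("fBR",427,318,.006),("ftopN",396,322,.014),("slotL",357,358,0),("slotR",440,354,0),("slotL2",147,374,0),("slotR2",216,368,0),("corner",471,340,0),("toeL",434,141,.010),("toeR",480,118,.01),("wtL",95,204,.004),("wtR",150,197,.004)]:
    print(n,atz(C,u/s,v/s,z).round(4))
P=cloud(C,D); print([P[int(v/s),int(u/s)].round(4) for u,v in [(370,280),(420,280),(395,270)]])
E
```

```text
fc [ 0.6035 -0.1341  0.006 ]
fTL [ 0.5927 -0.1084  0.006 ]
fTR [ 0.6249 -0.1161  0.006 ]
fBL [ 0.581  -0.1532  0.006 ]
fBR [ 0.6144 -0.1611  0.006 ]
ftopN [ 0.5987 -0.1567  0.014 ]
slotL [ 0.5713 -0.1773  0.    ]
slotR [ 0.6167 -0.1855  0.    ]
slotL2 [ 0.4531 -0.1597  0.    ]
slotR2 [ 0.4924 -0.1651  0.    ]
corner [ 0.635  -0.1813  0.    ]
toeL [ 0.6367 -0.0747  0.01  ]
toeR [ 0.6596 -0.0697  0.01  ]
wtL [ 0.4654 -0.0645  0.004 ]
wtR [ 0.4936 -0.0677  0.004 ]
[array([ 0.5901, -0.1339,  0.0062]), array([ 0.6154, -0.1397,  0.0072]), array([ 0.6047, -0.1292,  0.0146])]
```

Emit:
step_arm(
  deltas="0.4 0 0.9 -3 0.3 -0.4 0; 0.4 0 0 -3 0 0 0; 0.45 0 0 -2.5 0 0 0; 0.45 0 0 -0.7 0 0 0; 0.45 0 0 0 0 0 0",
  squeeze=40,
)

```text
time_s: 3.2
position: [0.6101, -0.1334, 0.0164]
tool_rot: [0.003, 0.784, 0.621, 0.007]
ft_force: [-0.4, -0.1, -0.4]
finger_gap: 0.55
```

```bash
python3 - <<'E'
from h import *
st=shot("wrist","w3"); print(st["position"],jaw(st).round(3),st["finger_gap"])
im,D,C=load("w3"); im=cv2.convertScaleAbs(im,alpha=1.6); crop(im,150,130,420,330,2.9,"pics/w3b.png")
E
```

```text
[ 0.61014377 -0.13342945  0.01641404] [[ 0.229  0.973  0.015]
 [ 0.973 -0.229  0.004]
 [ 0.008  0.014 -1.   ]] 0.5504738797375335
```

View pics/w3b.png

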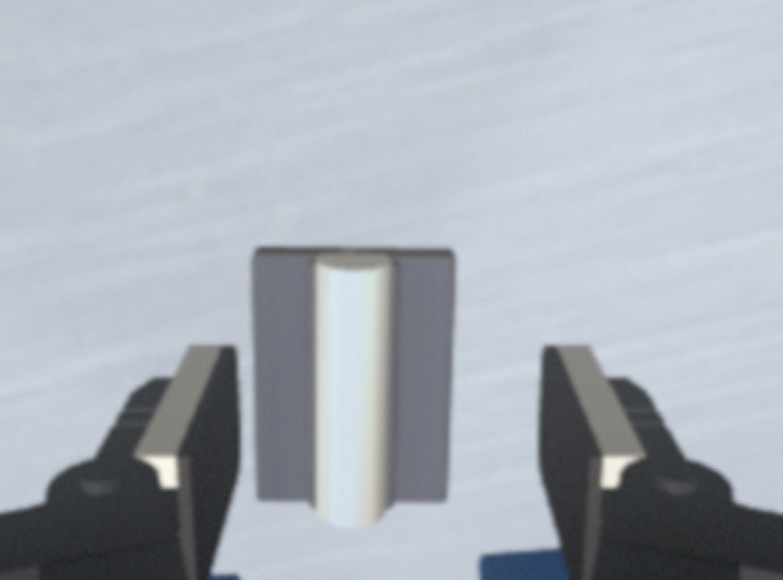

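Emit:
step_arm(
  deltas="0.45 -0.7 0 0 -0.2 0.8 0; 0.45 0 0 -0.7 0 0 0; 0.45 0 0 -0.4 0 0 0; 0.45 0 0 0 0 0 0",
)

```text
time_s: 3.65
position: [0.6059, -0.1339, 0.0102]
tool_rot: [0.003, 0.784, 0.621, 0.003]
ft_force: [-0.6, -0.1, 0.2]
finger_gap: 0.554
```

```bash
python3 - <<'E'
from h import *
st=shot("wrist","w4"); print(st["position"],jaw(st).round(3),st["finger_gap"],st["ft_force"])
im,D,C=load("w4"); im=cv2.convertScaleAbs(im,alpha=1.6); crop(im,150,130,420,330,2.9,"pics/w4b.png")
E
```

```text
[ 0.60591609 -0.13392427  0.01022272] [[ 0.229  0.973  0.008]
 [ 0.974 -0.229 -0.   ]
 [ 0.002  0.008 -1.   ]] 0.5535277783972068 [-0.61639151 -0.13174576  0.19737918]
```

View pics/w4b.png

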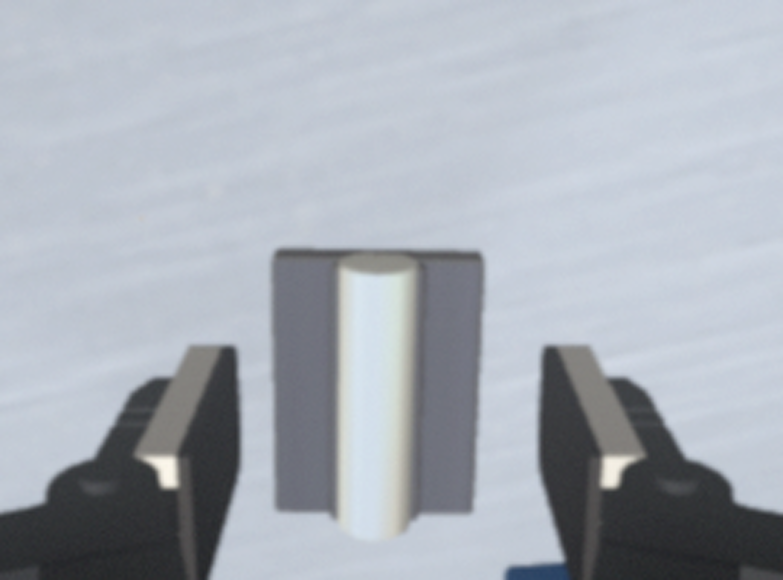

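Emit:
step_arm(
  deltas="0.45 -0.4 0 -0.6 0 0.5 0; 0.45 0 0 -0.4 0 0 0; 0.45 0 0 -0.2 0 0 0; 0.45 0 0 0 0 0 0",
)

```text
time_s: 4.1
position: [0.602, -0.1342, -0.0024]
tool_rot: [-0.0, 0.784, 0.621, -0.0]
ft_force: [-1.4, 0.8, 6.0]
finger_gap: 0.553
```

Emit:
step_arm(
  deltas="0.7 0 0 0.1 0 0 0; 0.7 0 0 0.1 0 0 0; 0.7 0 0 0 0 0 0; 0.7 0 0 0 0 0 0; 0.7 0 0 0 0 0 0",
  squeeze=40,
)

```text
time_s: 4.6
position: [0.6024, -0.1344, -0.0004]
tool_rot: [-0.0, 0.784, 0.621, -0.0]
ft_force: [-0.3, 0.3, 2.4]
finger_gap: 0.383
```

```bash
python3 - <<'E'
from h import *
st=shot("wrist","w5"); print(st["position"],jaw(st).round(3),st["finger_gap"],st["ft_force"])
im,D,C=load("w5"); im=cv2.convertScaleAbs(im,alpha=1.6); crop(im,150,130,420,330,2.9,"pics/w5b.png")
E
```

```text
[ 6.02361922e-01 -1.34440770e-01 -3.58846231e-04] [[ 0.229  0.973 -0.   ]
 [ 0.973 -0.229 -0.   ]
 [-0.    -0.    -1.   ]] 0.3827541554526669 [-0.30491073  0.28025504  2.4353305 ]
```

View pics/w5b.png

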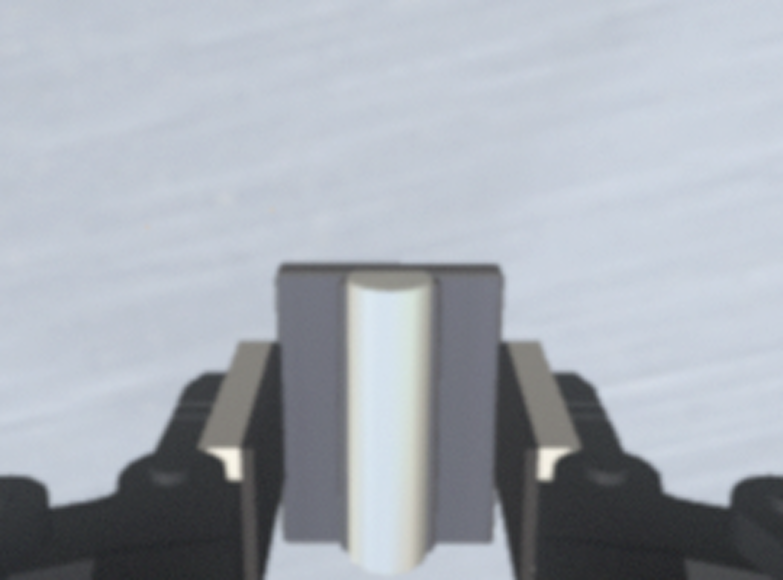

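Emit:
step_arm(
  deltas="0.7 0.1 0.8 0.8 0 0 0; 0.7 0 0.3 0.2 0 0 -8.5; 0.7 0 0 0 0 0 -8.5; 0.7 0 0 0 0 0 -8.5; 0.7 0 0 0 0 0 -8.5",
)

```text
time_s: 5.15
position: [0.603, -0.1196, 0.0108]
tool_rot: [-0.002, 0.933, 0.359, 0.0]
ft_force: [-0.2, 0.2, -2.2]
finger_gap: 0.382
```

Emit:
step_arm(
  deltas="0.7 0 0 0 0 0 -8.5; 0.7 0 0 0 0 0 -8.5; 0.7 0 0 0 0 0 -8.5; 0.7 0 0 0 0 0 -8.5; 0.7 0 0 0 0 0 -8.5",
)

```text
time_s: 5.65
position: [0.6035, -0.1133, 0.0119]
tool_rot: [-0.004, 1.0, -0.008, 0.002]
ft_force: [-0.0, 1.2, -1.9]
finger_gap: 0.377
```

```bash
python3 - <<'E'
from h import *
st=shot("wrist","w6"); print(st["position"],jaw(st).round(3),st["finger_gap"],st["ft_force"]); J=jaw(st); print(np.degrees(np.arctan2(J[1,1],J[0,1])))
im,D,C=load("w6"); im=cv2.convertScaleAbs(im,alpha=1.6); crop(im,0,0,560,420,1.4,"pics/w6b.png")
E
```

```text
[ 0.60352711 -0.11328946  0.01190874] [[ 1.    -0.015  0.003]
 [-0.015 -1.     0.008]
 [ 0.003 -0.008 -1.   ]] 0.37701288861956356 [-0.02099919  1.1790805  -1.94366057]
-90.88489434752745
```

View pics/w6b.png

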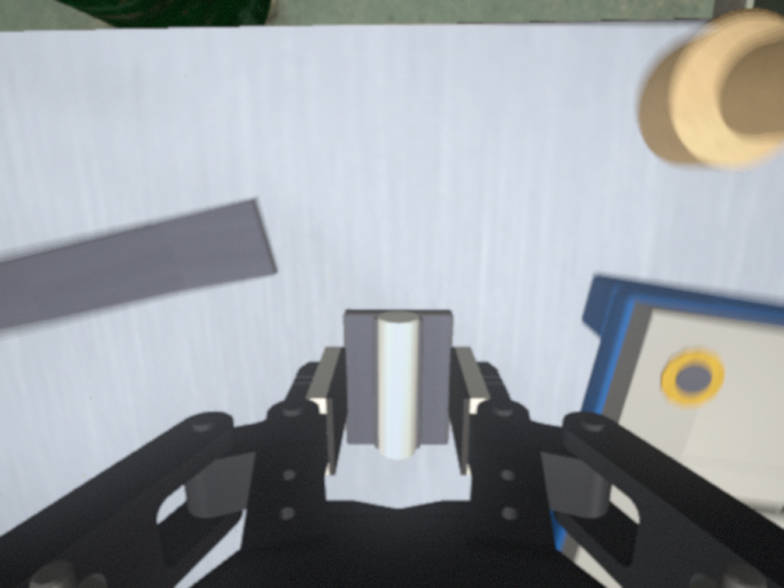

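```bash
python3 - <<'E'
from h import *
im,D,C=load("w6"); s=1.4
for n,u,v,z in [("corner bottom",583,322,0),("corner top?",597,276,0.034),("toeA",256,199,.011),("toeB",276,272,.011),("fc",399,377,.017)]: print(n,atz(C,u/s,v/s,z).round(4))
im=cv2.convertScaleAbs(im,alpha=1.6); crop(im,380,170,540,300,5,"pics/w6c.png")
E
```

```text
corner bottom [ 0.6154 -0.1774  0.    ]
corner top? [ 0.6404 -0.1662  0.034 ]
toeA [ 0.66  -0.071  0.011]
toeB [ 0.6373 -0.0751  0.011 ]
fc [ 0.6036 -0.1134  0.017 ]
```

View pics/w6c.png

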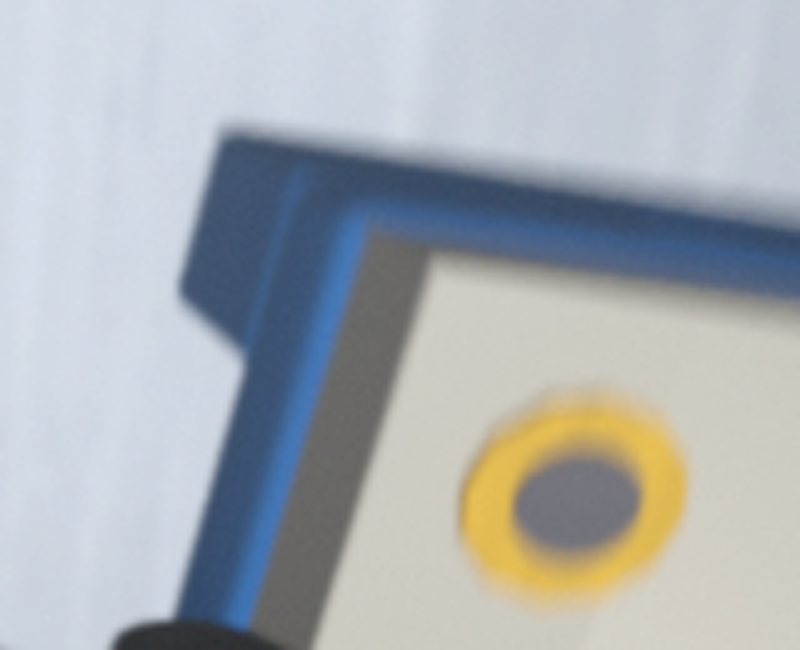

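Emit:
step_arm(
  deltas="0.7 -0.3 -1.6 0 -0.4 0.2 -7.8; 0.7 0 -0.5 0 0 0 0; 0.7 0 0 -0.5 0 0 0; 0.7 0 0 -0.4 0 0 0; 0.7 0 0 -0.3 0 0 0",
)

```text
time_s: 6.2
position: [0.6014, -0.1297, -0.0005]
tool_rot: [-0.002, 0.997, -0.071, -0.0]
ft_force: [-11.4, 5.7, 39.9]
finger_gap: 0.382
```

```bash
python3 - <<'E'
from h import *
st=manip.get_state();print(st["position"],jaw(st).round(3),st["finger_gap"],st["ft_force"]); J=jaw(st); print(np.degrees(np.arctan2(J[1,1],J[0,1])))
E
```

```text
[ 6.01436969e-01 -1.29749109e-01 -5.28704208e-04] [[ 0.99  -0.141 -0.   ]
 [-0.141 -0.99   0.004]
 [-0.001 -0.004 -1.   ]] 0.3824340169464904 [-11.43093621   5.72005176  39.86384227]
-98.11464240761532
```

Emit:
step_arm(
  deltas="0.7 0 0 0.3 0 0 0; 0.7 0 -0.3 0.1 0 0 0; 0.7 0 -0.4 0 0 0 -0.5; 0.7 0 -0.3 0 0 0 0; 0.7 0 0 0 0 0 0",
)

```text
time_s: 6.7
position: [0.6016, -0.1394, 0.003]
tool_rot: [-0.003, 0.997, -0.073, -0.0]
ft_force: [-0.3, -0.3, -1.6]
finger_gap: 0.378
```

Emit:
step_arm(
  deltas="0.7 0 0.3 0 0 0 0; 0.7 0 0 -0.2 0 0 0; 0.7 0 0 -0.1 0 0 0; 0.7 0 0 0 0 0 0",
)

```text
time_s: 7.1
position: [0.6014, -0.1363, -0.0003]
tool_rot: [-0.003, 0.997, -0.073, -0.001]
ft_force: [-0.2, -0.3, 0.9]
finger_gap: 0.382
```

Emit:
step_arm(
  deltas="0.55 0 0 0 0 0 0; 0.55 0 0 0 0 0 0; 0.55 0 0 1 0 0 0; 0.55 0 0 3 0 0 0; 0.55 0 0 4 0 0 0",
)

```text
time_s: 7.6
position: [0.5989, -0.1352, 0.0789]
tool_rot: [-0.003, 0.997, -0.073, -0.004]
ft_force: [0.7, 1.2, 0.3]
finger_gap: 0.448
```

Emit:
step_arm(
  deltas="0.55 0 0.5 4 0 0 8; 0.55 0 1 4 0 0 8; 0.55 0 2 2 0 0 8; 0.55 0 2 1 0 0 8; 0.55 0 2 0 0 0 8",
)

```text
time_s: 8.1
position: [0.6005, -0.0654, 0.2033]
tool_rot: [0.002, 0.96, 0.28, 0.001]
ft_force: [-0.1, -0.3, -0.3]
finger_gap: 0.452
```

Emit:
step_arm(
  deltas="0.4 0 1 0 0 0 8; 0.4 0 0 0 0 0 8; 0.4 0 0 0 0 0 8; 0.4 0 0 0 0 0 8; 0.4 0 0 0 0 0 8",
)

```text
time_s: 8.6
position: [0.6012, -0.0518, 0.2088]
tool_rot: [0.002, 0.796, 0.605, 0.005]
ft_force: [-0.6, 0.7, -0.5]
finger_gap: 0.6
```

```bash
python3 - <<'E'
from h import *
st=shot("wrist","w7"); print(st["position"],jaw(st).round(3),st["finger_gap"],st["ft_force"]); J=jaw(st); print(np.degrees(np.arctan2(J[1,1],J[0,1])))
im,D,C=load("w7"); im=cv2.convertScaleAbs(im,alpha=1.6); crop(im,0,0,560,420,1.4,"pics/w7b.png")
E
```

```text
[ 0.60119379 -0.05179563  0.20876926] [[ 0.269  0.963  0.01 ]
 [ 0.963 -0.269  0.003]
 [ 0.006  0.008 -1.   ]] 0.6002943342481383 [-0.64867736  0.66012687 -0.51400662]
-15.590038968566
```

View pics/w7b.png

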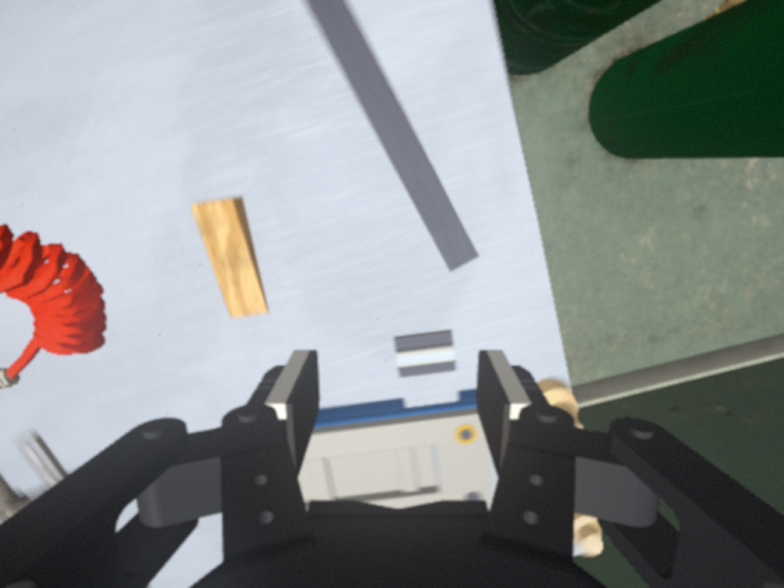

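```bash
python3 - <<'E'
from h import *
im,D,C=load("w7")
im=cv2.convertScaleAbs(im,alpha=1.6); crop(im,260,180,380,310,6,"pics/w7c.png")
E
```

```text
(no output)
```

View pics/w7c.png

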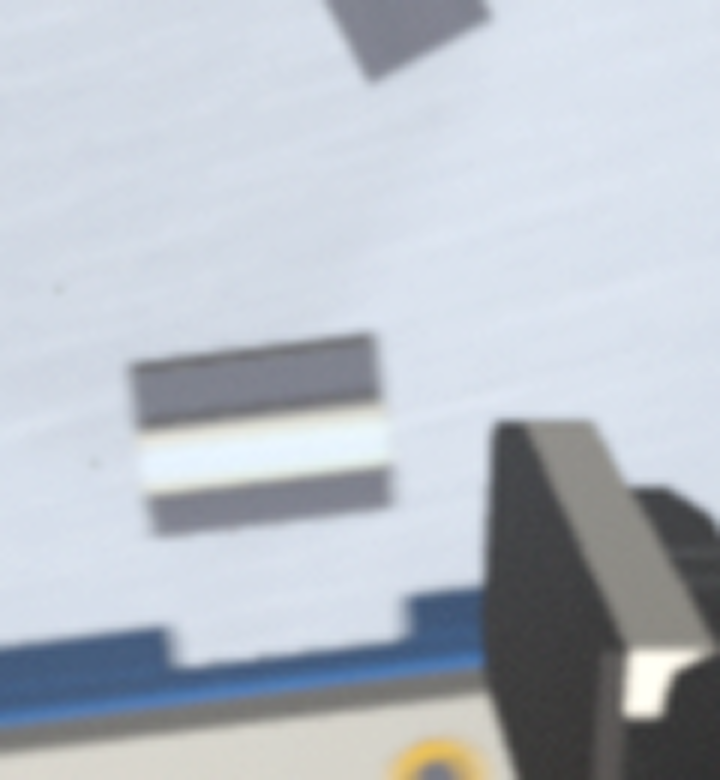

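```bash
python3 - <<'E'
from h import *
im,D,C=load("w7"); q={}
for n,u,v,z in [("sL",165,628,0),("sR",412,598,0),("ft",264,450,.013),("f1",132,362,.006),("f2",375,335,.006),("f3",390,503,.006),("f4",155,535,.006)]:
    q[n]=atz(C,260+u/6,180+v/6,z); print(n,q[n].round(4))
fc=(q["f1"]+q["f2"]+q["f3"]+q["f4"])/4; s=(q["sL"]+q["sR"])/2; a=np.radians(-8.6); X=np.array([np.sin(a),-np.cos(a)]);Y=np.array([np.cos(a),np.sin(a)])
print("fc",fc,"slot",s,"rel",(fc-s)[:2]@X,(fc-s)[:2]@Y, "ft rel",(q["ft"]-s)[:2]@X,(q["ft"]-s)[:2]@Y, "fangle",np.degrees(np.arctan2(*(q["f2"]-q["f1"])[[1,0]])))
im,D,C=load("w7")
for n,u,v,z in [("toeA",450,270,.010),("toeB",478,255,.01)]: print(n,atz(C,u/1.4,v/1.4,z))
E
```

```text
sL [ 0.5736 -0.1716  0.    ]
sR [ 0.621  -0.1784  0.    ]
ft [ 0.602  -0.1352  0.013 ]
f1 [ 0.5829 -0.1149  0.006 ]
f2 [ 0.6269 -0.1219  0.006 ]
f3 [ 0.6216 -0.155   0.006 ]
f4 [ 0.5777 -0.1493  0.006 ]
fc [ 0.60228684 -0.13526028  0.006     ] slot [ 0.59731147 -0.17501215  0.        ] rel -0.04004891035133113 -0.0010248801358939382 ft rel -0.04009886883813169 -0.0012855280736784463 fangle -9.04525762384389
toeA [ 0.63721042 -0.07369162  0.01      ]
toeB [ 0.65991108 -0.06826142  0.01      ]
```

Emit:
step_arm(
  deltas="0.4 0.1 4 -2 -0.2 0.5 7; 0.4 0.1 4 -2.5 0 0 7; 0.4 0.1 4 -3 0 0 7; 0.4 0.1 4 -3 0 0 7; 0.4 0 0 0 0 0 0",
)

```text
time_s: 9.15
position: [0.6064, 0.1089, 0.1064]
tool_rot: [0.002, 0.625, 0.781, 0.005]
ft_force: [-0.0, 0.7, 0.5]
finger_gap: 0.605
```

```bash
python3 - <<'E'
from h import *
st=shot("wrist","w8"); print(st["position"],jaw(st).round(3),st["finger_gap"],st["ft_force"]); J=jaw(st); print(np.degrees(np.arctan2(J[1,1],J[0,1])))
im,D,C=load("w8"); im=cv2.convertScaleAbs(im,alpha=1.6); crop(im,0,0,560,420,1.4,"pics/w8b.png")
E
```

```text
[0.60644329 0.10886541 0.10640019] [[-0.219  0.976  0.01 ]
 [ 0.976  0.219  0.005]
 [ 0.003  0.011 -1.   ]] 0.605479854385792 [-0.00101642  0.69080628  0.46293355]
12.634648486311512
```

View pics/w8b.png

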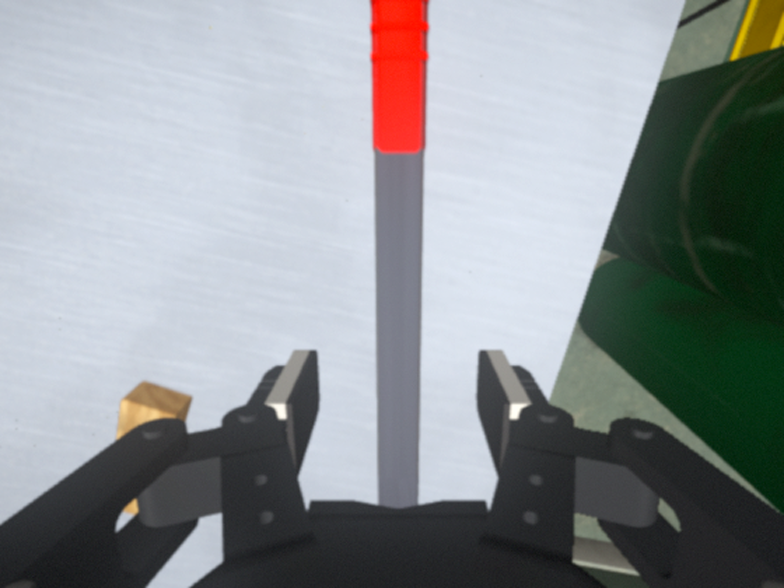

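Emit:
step_arm(
  deltas="0.4 0 0.7 -4 -0.2 0.5 0; 0.4 0 0 -3.5 0 0 0; 0.4 0 0 -1.8 0 0 0; 0.4 0 0 -0.4 0 0 0; 0.4 0 0 0 0 0 0",
)

```text
time_s: 9.7
position: [0.613, 0.1056, 0.0149]
tool_rot: [0.007, 0.635, 0.772, 0.003]
ft_force: [-0.0, -0.8, 0.9]
finger_gap: 0.598
```

Emit:
step_arm(
  deltas="0.4 -0.6 0.8 -0.6 0.2 0.8 1.5; 0.4 0 0 -0.5 0 0 0; 0.4 0 0 0 0 0 0",
)

```text
time_s: 10.0
position: [0.6091, 0.113, 0.007]
tool_rot: [0.002, 0.626, 0.78, 0.002]
ft_force: [0.5, 0.1, -0.0]
finger_gap: 0.6
```

Now I'll lower to about 3 mm and close on the bar.

Emit:
step_arm(
  deltas="0.4 -0.3 0 -0.5 0 0.3 0; 0.8 0 0 0 0 0 0; 0.8 0 0 0 0 0 0; 0.8 0 0 0 0 0 0; 0.8 0 0 0 0 0 0",
  squeeze=80,
)

```text
time_s: 10.5
position: [0.6069, 0.1134, 0.0032]
tool_rot: [0.0, 0.626, 0.78, 0.001]
ft_force: [0.6, -0.3, -2.4]
finger_gap: 0.261
```

Emit:
step_arm(
  deltas="0.8 0 0 0 0 0 0; 0.8 0 0 0 0 0 0",
)

```text
time_s: 10.7
position: [0.6069, 0.1134, 0.0032]
tool_rot: [0.0, 0.626, 0.78, 0.001]
ft_force: [-1.3, -0.5, 0.3]
finger_gap: 0.254
```

```bash
python3 - <<'E'
from h import *
st=shot("wrist","w9"); print(st["position"],jaw(st).round(3),st["finger_gap"],st["ft_force"]); J=jaw(st); print(np.degrees(np.arctan2(J[1,1],J[0,1])))
im,D,C=load("w9"); im=cv2.convertScaleAbs(im,alpha=1.6); crop(im,0,0,560,420,1.4,"pics/w9b.png")
E
```

```text
[0.606925   0.11337386 0.00316824] [[-0.217  0.976  0.002]
 [ 0.976  0.217  0.002]
 [ 0.001  0.002 -1.   ]] 0.2540423196144827 [-1.28180922 -0.45826925  0.34735598]
12.543487514042448
```

View pics/w9b.png

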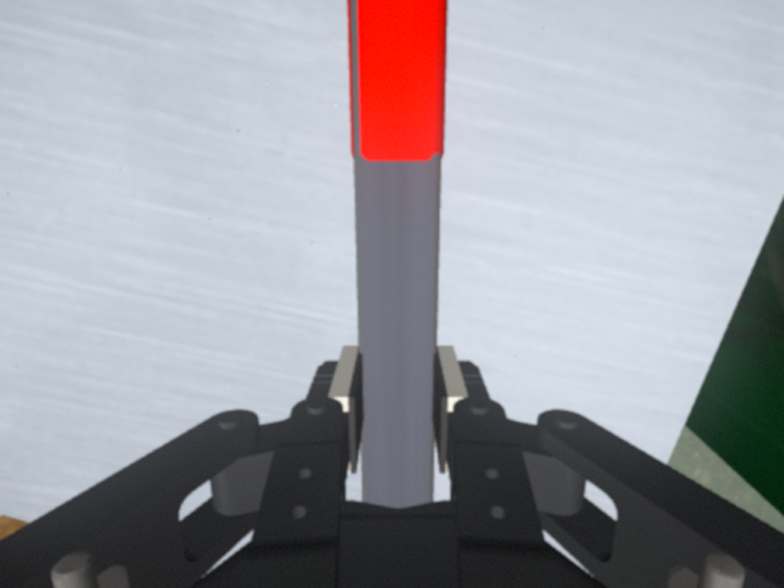

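```bash
cat > plan.py <<'E'
from h import *
a=np.radians(-8.6); X=np.array([np.sin(a),-np.cos(a),0]);Y=np.array([np.cos(a),np.sin(a),0]);Z=np.array([0,0,1.])
slot=np.array([.5964,-.1761,0]); fd=-.040
L,up,bot=.189,.0062,.0032
def pose(s,h,th):
    t=np.radians(th); b=X*np.cos(t)-Z*np.sin(t); u=X*np.sin(t)+Z*np.cos(t)
    tip=slot+s*X+h*Z; p=tip-L*b-up*u; Rm=np.stack([-b,Y,-u],1)
    # clearance at fulcrum: lower profile
    def low(d): # lower surface height at distance d back from tip, bar frame coords (-d, 0) relative tip
        pass
    prof=[(0,0),(-.044,-.0094),(-.36,-.0094)]
    pts=[(s+x*np.cos(t)+z*np.sin(t), h-x*np.sin(t)+z*np.cos(t)) for x,z in prof]
    xs=[q[0] for q in pts][::-1]; zs=[q[1] for q in pts][::-1]
    clr=np.interp(fd,xs,zs)-.014
    # upper profile at mouth and tip
    pu=[(0,.004),(-.044,.0046)]
    tu=[(s+x*np.cos(t)+z*np.sin(t), h-x*np.sin(t)+z*np.cos(t)) for x,z in pu]
    top=[tu[0][1], np.interp(0,[tu[1][0],tu[0][0]],[tu[1][1],tu[0][1]])]
    return p,Rm,clr,top
def delta(s,h,th,st=None):
    st=st or manip.get_state(); p,Rm,clr,top=pose(s,h,th)
    rv=np.degrees(R.from_matrix(Rm@jaw(st).T).as_rotvec()); return ((p-st["position"])*100).round(2),rv.round(2),round(clr*1000,1),np.round(np.array(top)*1000,1)
def cur(st=None):
    st=st or manip.get_state(); J=jaw(st); b=-J[:,0]; u=-J[:,2]; tip=st["position"]+L*b+up*u-slot
    return dict(s=round(tip@X,4),lat=round(tip@Y,4),h=round(tip[2],4),pitch=round(np.degrees(np.arcsin(-b[2])),2),roll=round(np.degrees(np.arcsin(J[2,1])),2),yaw=round(np.degrees(np.arctan2(J[1,1],J[0,1])),2),f=st["ft_force"].round(1),gap=round(st["finger_gap"],3),t=st["time_s"],pos=st["position"].round(4))
E
python3 - <<'E'
from plan import *
for q in [(-.06,.08,0),(-.03,.04,26),(-.015,.010,27),(-.012,.008,26),(-.005,.0075,25),(0,.007,24),(.01,.0065,21),(.022,.006,18),(.022,.007,17)]:
    p,Rm,c,t=pose(*q); print(q,p.round(4),delta(*q))
print(cur())
E
```

```text
(-0.06, 0.08, 0) [0.6336 0.0701 0.0738] (array([ 2.67, -4.33,  7.07]), array([ -0.07,   0.14, -21.15]), np.float64(66.0), array([84., 84.]))
(-0.03, 0.04, 26) [0.6267 0.0242 0.1173] (array([ 1.98, -8.92, 11.41]), array([ 26.06,   1.03, -20.75]), np.float64(28.5), array([43.6, 43.6]))
(-0.015, 0.01, 27) [0.6242 0.008  0.0903] (array([  1.73, -10.54,   8.71]), array([ 27.07,   1.07, -20.72]), np.float64(2.7), array([13.6, 13.6]))
(-0.012, 0.008, 26) [0.624  0.0064 0.0853] (array([  1.71, -10.7 ,   8.21]), array([ 26.06,   1.03, -20.75]), np.float64(1.0), array([11.6, 11.6]))
(-0.005, 0.0075, 25) [0.6232 0.0008 0.0818] (array([  1.63, -11.26,   7.86]), array([ 25.06,   1.  , -20.78]), np.float64(1.5), array([11.1, 11.1]))
(0, 0.007, 24) [ 0.6226 -0.0029  0.0782] (array([  1.57, -11.63,   7.51]), array([ 24.05,   0.97, -20.81]), np.float64(1.5), array([10.7, 11.4]))
(0.01, 0.0065, 21) [ 0.6216 -0.0093  0.0684] (array([  1.47, -12.27,   6.53]), array([ 21.04,   0.86, -20.88]), np.float64(1.6), array([10.2, 14.8]))
(0.022, 0.006, 18) [ 0.6203 -0.0182  0.0585] (array([  1.34, -13.16,   5.54]), array([ 18.02,   0.76, -20.95]), np.float64(2.3), array([ 9.8, 17.7]))
(0.022, 0.007, 17) [ 0.6204 -0.0174  0.0563] (array([  1.35, -13.08,   5.32]), array([ 17.02,   0.72, -20.97]), np.float64(2.1), array([10.8, 18.3]))
{'s': np.float64(-0.1115), 'lat': np.float64(0.0353), 'h': np.float64(0.0091), 'pitch': np.float64(0.06), 'roll': np.float64(0.14), 'yaw': np.float64(12.55), 'f': array([-0.7,  0.9,  0.7]), 'gap': 0.255, 't': 10.75, 'pos': array([0.6069, 0.1134, 0.0031])}
```

```bash
sed -i 's/(-.044,.0046)\]/(-.044,-.0044)]/' plan.py; python3 - <<'E'
from plan import *
for q in [(-.015,.010,27),(-.012,.008,26),(-.005,.0075,25),(0,.007,24),(.01,.0065,21),(.022,.006,18),(.022,.007,17),(.022,.004,21),(.022,.003,22)]:
    p,Rm,c,t=pose(*q); print(q,round(c*1000,1),np.round(np.array(t)*1000,1))
E
```

```text
(-0.015, 0.01, 27) 2.7 [13.6 13.6]
(-0.012, 0.008, 26) 1.0 [11.6 11.6]
(-0.005, 0.0075, 25) 1.5 [11.1 11.1]
(0, 0.007, 24) 1.5 [10.7 11. ]
(0.01, 0.0065, 21) 1.6 [10.2 12.3]
(0.022, 0.006, 18) 2.3 [ 9.8 12.7]
(0.022, 0.007, 17) 2.1 [10.8 13.3]
(0.022, 0.004, 21) 3.7 [ 7.7 11.9]
(0.022, 0.003, 22) 3.9 [ 6.7 11.4]
```

Emit:
step_arm(
  deltas="0.8 0 0 2 0 0 0; 0.8 0 0 3 0 0 0; 0.8 0.5 -1 2 0 0 -6; 0.8 0.7 -1 1 0 0 -7; 0.8 0.7 -1 0 0 0 -7",
)

```text
time_s: 11.25
position: [0.6166, 0.0847, 0.0781]
tool_rot: [-0.007, 0.754, 0.657, -0.004]
ft_force: [0.1, -0.1, -8.8]
finger_gap: 0.244
```

```bash
python3 - <<'E'
from plan import *
print(cur()); st=shot("wrist","w10")
print(delta(-.025,.04,26))
E
```

```text
{'s': np.float64(-0.0719), 'lat': np.float64(-0.0163), 'h': np.float64(0.0838), 'pitch': np.float64(0.14), 'roll': np.float64(-0.95), 'yaw': np.float64(-7.82), 'f': array([ 0.1, -0.1, -8.8]), 'gap': 0.244, 't': 11.25, 'pos': array([0.6166, 0.0847, 0.0781])}
(array([ 0.85, -6.26,  3.98]), array([25.58, -4.69, -0.46]), np.float64(29.7), array([43.6, 43.6]))
```

View pics/w10.png

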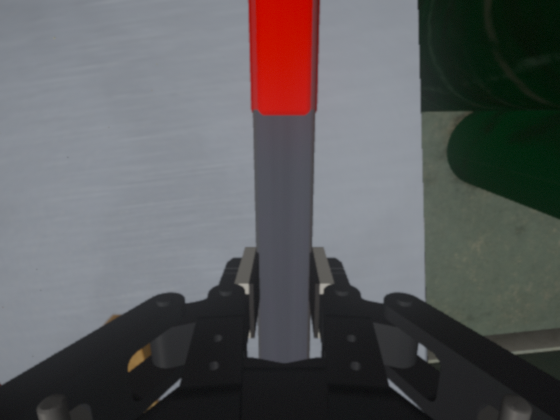

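Emit:
step_arm(
  deltas="0.8 0.3 -1.0 1.6 6.4 -1.2 -0.2; 0.8 0.3 -1.5 1.0 6.4 -1.2 -0.2; 0.8 0.2 -1.5 1.0 6.4 -1.2 0; 0.8 0.2 -1.5 0.8 6 -1.2 0; 0.8 0 0 0 0 0 0",
)

```text
time_s: 11.8
position: [0.6203, 0.0276, 0.1135]
tool_rot: [-0.148, 0.732, 0.643, 0.169]
ft_force: [-0.1, -3.7, -9.1]
finger_gap: 0.256
```

```bash
python3 - <<'E'
from plan import *
print(cur()); st=shot("scene","s1");shot("top","t1")
print(delta(-.015,.012,26))
im,D,C=load("s1"); crop(im,220,100,420,250,4,"pics/s1c.png")
im,D,C=load("t1"); crop(im,180,130,400,290,3.5,"pics/t1c.png")
E
```

```text
{'s': np.float64(-0.0324), 'lat': np.float64(-0.0032), 'h': np.float64(0.0364), 'pitch': np.float64(25.96), 'roll': np.float64(0.1), 'yaw': np.float64(-7.43), 'f': array([-0.1, -3.7, -9.1]), 'gap': 0.256, 't': 11.8, 'pos': array([0.6203, 0.0276, 0.1135])}
(array([ 0.48, -2.51, -2.4 ]), array([-0.05, -0.06, -1.62]), np.float64(4.2), array([15.6, 15.6]))
```

View pics/s1c.png

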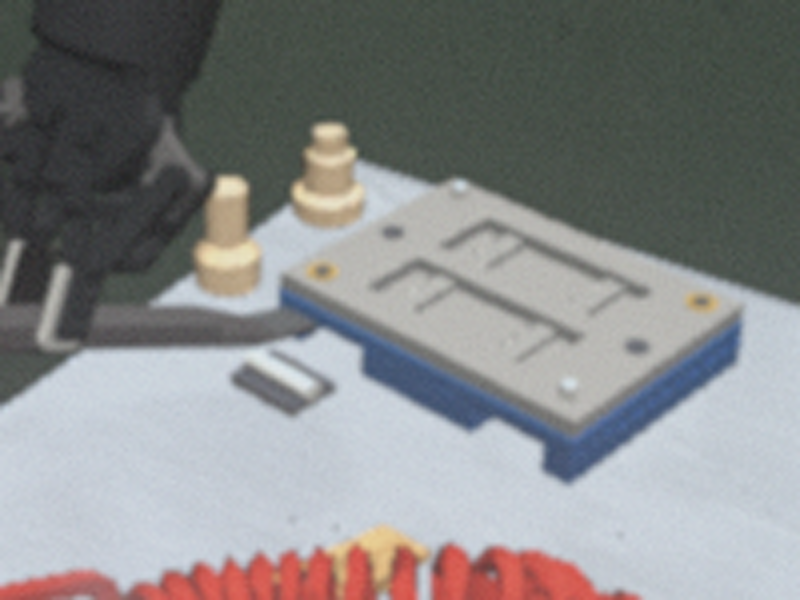

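View pics/t1c.png

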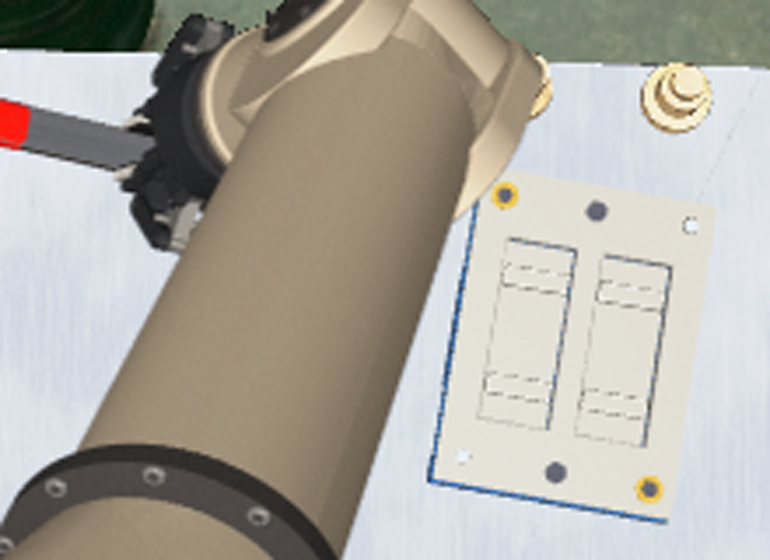

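```bash
cat >> plan.py <<'E'
def tipproj(name,x0,y0,s):
    im,D,C=load(name); st=manip.get_state(); J=jaw(st); b=-J[:,0];u=-J[:,2]; tip=st["position"]+L*b+up*u
    for w in (-.012,.012):
        for z in (0,.004): q=proj(C,tip+w*J[:,1]+z*u); print("tip",w,z,((q-[x0,y0])*s).round(1))
    for y in (-.022,.022):
        for z in (0,.016): print("slot",y,z,((proj(C,slot+y*Y+z*Z)-[x0,y0])*s).round(1))
    for y in (-.023,.023): print("fulc",((proj(C,slot+fd*X-.001*Y+y*Y+.014*Z)-[x0,y0])*s).round(1))
E
python3 -c "
from plan import *
tipproj('s1',220,100,4)"
```

```text
tip -0.012 0 [301.  339.2]
tip -0.012 0.004 [303.4 332. ]
tip 0.012 0 [266.7 322. ]
tip 0.012 0.004 [268.9 314.9]
slot -0.022 0 [358.9 370.3]
slot -0.022 0.016 [359.7 345.5]
slot 0.022 0 [299.2 338.5]
slot 0.022 0.016 [299.4 314.1]
fulc [311.  381.4]
fulc [247.8 346.8]
```

```bash
python3 -c "
from plan import *
im,D,C=load('s1'); crop(im,260,150,330,210,10,'pics/s1d.png')
tipproj('s1',260,150,10)
for n,d in (('X',X),('Z',Z),('Y',Y)): print(n,(proj(C,slot+d*.01)-proj(C,slot))*10)"
```

```text
tip -0.012 0 [352.6 348.1]
tip -0.012 0.004 [358.5 330. ]
tip 0.012 0 [266.7 305. ]
tip 0.012 0.004 [272.3 287.2]
slot -0.022 0 [497.3 425.7]
slot -0.022 0.016 [499.3 363.8]
slot 0.022 0 [347.9 346.3]
slot 0.022 0.016 [348.5 285.3]
fulc [377.4 453.4]
fulc [219.6 367. ]
X [ 31.0256992  -18.59389715]
Z [  0.82510765 -38.25701679]
Y [-33.74172358 -17.93793039]
```

View pics/s1d.png

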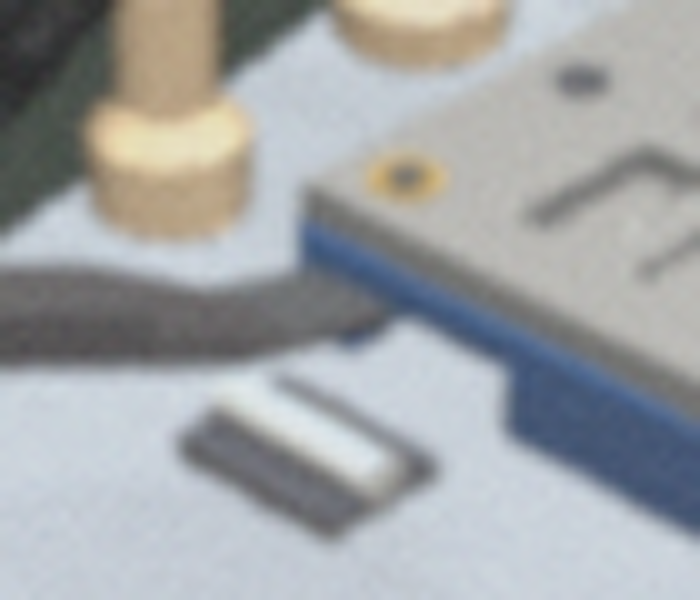

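```bash
python3 -c "
from plan import *
im,D,C=load('s1'); P=cloud(C,D)
st=manip.get_state(); J=jaw(st); b=-J[:,0];u=-J[:,2]
tip=st['position']+L*b+up*u
def f(x,y):
    v,uu=int(150+y/10),int(260+x/10); q=P[v,uu]; r=q-slot; t=q-tip
    print((x,y),'slotframe',(r@X).round(4),(r@Y).round(4),r[2].round(4),'tipframe',(t@b).round(4),(t@J[:,1]).round(4),(t@u).round(4))
for x,y in [(370,320),(375,312),(360,320),(350,320),(340,310),(330,325),(320,300),(300,300),(250,310),(200,310),(150,300),(100,300),(50,300),(300,335),(200,345),(100,350),(450,340),(530,400)]: f(x,y)
"
```

```text
(370, 320) slotframe -0.0355 -0.0172 0.0419 tipframe 0.0004 -0.0137 0.0069
(375, 312) slotframe -0.0335 -0.0153 0.0425 tipframe 0.002 -0.0118 0.0084
(360, 320) slotframe -0.0386 -0.0174 0.0435 tipframe -0.0031 -0.0137 0.0069
(350, 320) slotframe -0.0394 -0.0153 0.0429 tipframe -0.0035 -0.0116 0.0061
(340, 310) slotframe -0.0409 -0.0138 0.0453 tipframe -0.0058 -0.0101 0.0077
(330, 325) slotframe -0.0449 -0.0148 0.0453 tipframe -0.0095 -0.011 0.0058
(320, 300) slotframe -0.0448 -0.0119 0.0487 tipframe -0.0108 -0.0081 0.009
(300, 300) slotframe -0.0474 -0.0087 0.0485 tipframe -0.013 -0.0048 0.0078
(250, 310) slotframe -0.0676 -0.0142 0.0582 tipframe -0.0355 -0.0098 0.0075
(200, 310) slotframe -0.0856 -0.0183 0.0686 tipframe -0.0564 -0.0133 0.0089
(150, 300) slotframe -0.0992 -0.0183 0.0774 tipframe -0.0725 -0.013 0.0108
(100, 300) slotframe -0.1121 -0.0179 0.0833 tipframe -0.0866 -0.0122 0.0105
(50, 300) slotframe -0.1243 -0.0172 0.0888 tipframe -0.0999 -0.0112 0.01
(300, 335) slotframe -0.0554 -0.0164 0.0486 tipframe -0.0203 -0.0123 0.0042
(200, 345) slotframe -0.0849 -0.0175 0.0609 tipframe -0.0523 -0.0125 0.0022
(100, 350) slotframe -0.1128 -0.0184 0.0724 tipframe -0.0825 -0.0126 0.0004
(450, 340) slotframe 0.0167 0.0069 0.0006 tipframe 0.066 0.009 -0.007
(530, 400) slotframe -0.0023 -0.0328 0.013 tipframe 0.0426 -0.0302 -0.0047
```

```bash
sed -i 's/^L,up,bot=.*/L,up,bot=.191,.009,.0005/' plan.py; python3 -c "
from plan import *
print(cur()); print(delta(-.018,.012,26))"
```

```text
{'s': np.float64(-0.0362), 'lat': np.float64(-0.0036), 'h': np.float64(0.0375), 'pitch': np.float64(26.05), 'roll': np.float64(-0.06), 'yaw': np.float64(-6.98), 'f': array([-0.1,  1.5, -9.8]), 'gap': 0.251, 't': 11.9, 'pos': array([0.6197, 0.0345, 0.1133])}
(array([ 0.57, -1.92, -2.57]), array([-0.05, -0.06, -1.62]), np.float64(3.5), array([15.6, 15.6]))
```

Emit:
step_arm(
  deltas="0.8 0.3 -0.9 -1.2 0 0 -0.8; 0.8 0.3 -0.7 -1.0 0 0 -0.8; 0.8 0 0 0 0 0 0; 0.8 0 0 0 0 0 0",
)

```text
time_s: 12.3
position: [0.6237, 0.0228, 0.0863]
tool_rot: [-0.149, 0.736, 0.639, 0.167]
ft_force: [1.0, 0.1, -7.4]
finger_gap: 0.255
```

```bash
python3 -c "
from plan import *
print(cur()); st=shot('scene','s2');
print(delta(-.01,.009,25))
im,D,C=load('s2'); crop(im,260,150,330,210,10,'pics/s2d.png')
tipproj('s2',260,150,10);print(cur())"
```

```text
{'s': np.float64(-0.0249), 'lat': np.float64(-0.0015), 'h': np.float64(0.0111), 'pitch': np.float64(25.87), 'roll': np.float64(-0.31), 'yaw': np.float64(-8.05), 'f': array([ 1. ,  0.1, -7.4]), 'gap': 0.255, 't': 12.3, 'pos': array([0.6237, 0.0228, 0.0863])}
(array([ 0.07, -1.42, -0.49]), array([-0.91, -0.18, -0.56]), np.float64(1.9), array([12.6, 12.6]))
tip -0.012 0 [389.4 414.5]
tip -0.012 0.004 [395.1 397. ]
tip 0.012 0 [306.4 371.1]
tip 0.012 0.004 [312.  353.8]
slot -0.022 0 [497.3 425.7]
slot -0.022 0.016 [499.3 363.8]
slot 0.022 0 [347.9 346.3]
slot 0.022 0.016 [348.5 285.3]
fulc [377.4 453.4]
fulc [219.6 367. ]
{'s': np.float64(-0.0251), 'lat': np.float64(-0.0015), 'h': np.float64(0.0112), 'pitch': np.float64(25.88), 'roll': np.float64(-0.31), 'yaw': np.float64(-8.03), 'f': array([ 0.2, -1.9, -8. ]), 'gap': 0.25, 't': 12.35, 'pos': array([0.6237, 0.0229, 0.0864])}
```

View pics/s2d.png

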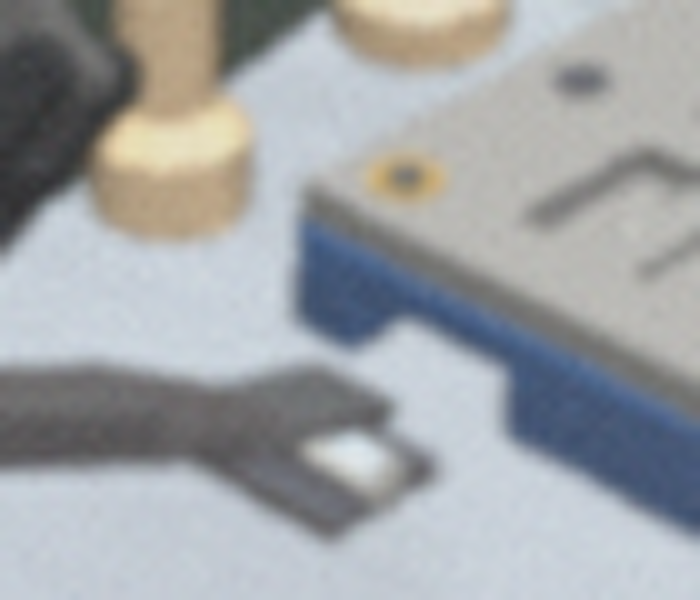

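Emit:
step_arm(
  deltas="0.8 0 -0.9 -0.2 0 0 -0.5; 0.8 0 -0.8 -0.1 0 0 0; 0.8 0 0 0 0 0 0",
)

```text
time_s: 12.65
position: [0.6242, 0.0064, 0.0842]
tool_rot: [-0.148, 0.738, 0.636, 0.168]
ft_force: [0.6, -0.9, -8.1]
finger_gap: 0.249
```

```bash
python3 -c "
from plan import *
print(cur()); print(delta(.0,.008,24)); print(delta(.01,.007,21))"
```

```text
{'s': np.float64(-0.0089), 'lat': np.float64(0.0005), 'h': np.float64(0.0088), 'pitch': np.float64(25.91), 'roll': np.float64(-0.22), 'yaw': np.float64(-8.39), 'f': array([ 0.6, -0.9, -8.1]), 'gap': 0.249, 't': 12.65, 'pos': array([0.6242, 0.0064, 0.0842])}
(array([-0.12, -0.64, -0.67]), array([-1.92,  0.06, -0.2 ]), np.float64(2.5), array([11.7, 12. ]))
(array([-0.22, -1.29, -1.71]), array([-4.89,  0.5 , -0.2 ]), np.float64(2.1), array([10.7, 12.8]))
```

Emit:
step_arm(
  deltas="0.8 -0.1 -0.7 -0.7 -2 0.1 0; 0.8 -0.1 -0.6 -0.8 -2.5 0.3 0; 0.8 0 0 0 0 0 0",
)

```text
time_s: 12.95
position: [0.6218, -0.0081, 0.0681]
tool_rot: [-0.119, 0.745, 0.642, 0.139]
ft_force: [-0.9, 0.9, -7.2]
finger_gap: 0.257
```

```bash
python3 -c "
from plan import *
print(cur()); print(delta(.022,.0065,18)); print(delta(.015,.007,20)); shot('scene','s3'); im,D,C=load('s3'); crop(im,260,150,330,210,10,'pics/s3d.png')"
```

```text
{'s': np.float64(0.0116), 'lat': np.float64(0.0006), 'h': np.float64(0.0079), 'pitch': np.float64(21.05), 'roll': np.float64(0.05), 'yaw': np.float64(-8.45), 'f': array([-0.9,  0.9, -7.2]), 'gap': 0.257, 't': 12.95, 'pos': array([ 0.6218, -0.0081,  0.0681])}
(array([-0.12, -0.74, -1.11]), array([-3.01,  0.5 , -0.15]), np.float64(2.8), array([10.3, 13.2]))
(array([-0.04, -0.23, -0.42]), array([-1.03,  0.21, -0.15]), np.float64(3.0), array([10.8, 13.4]))
```

View pics/s3d.png

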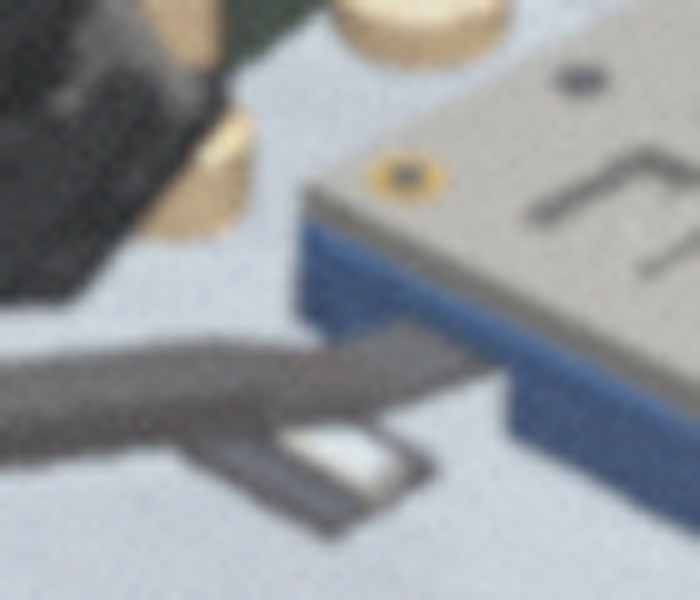

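Toe is entering the slot; I'll push it further in.

Emit:
step_arm(
  deltas="0.8 -0.1 -0.7 -0.8 -2.0 0.3 0; 0.8 -0.1 -0.4 -0.4 -1.0 0.2 0; 0.8 0 0 0 0 0 0",
)

```text
time_s: 13.3
position: [0.6199, -0.0185, 0.0556]
tool_rot: [-0.102, 0.748, 0.646, 0.118]
ft_force: [-0.5, -0.2, -8.8]
finger_gap: 0.249
```

```bash
python3 -c "
from plan import *
print(cur()); shot('scene','s4'); im,D,C=load('s4'); crop(im,240,150,330,210,8,'pics/s4d.png')
J=jaw(manip.get_state())
f=slot+fd*X+.014*Z; print('TCP-f in X,Z',(manip.get_state()['position']-f)@X,(manip.get_state()['position']-f)[2])"
```

```text
{'s': np.float64(0.0252), 'lat': np.float64(0.0004), 'h': np.float64(0.0055), 'pitch': np.float64(17.88), 'roll': np.float64(-0.01), 'yaw': np.float64(-8.37), 'f': array([-0.5, -0.2, -8.8]), 'gap': 0.249, 't': 13.3, 'pos': array([ 0.6199, -0.0185,  0.0556])}
TCP-f in X,Z -0.11930939160064881 0.041712299248812715
```

View pics/s4d.png

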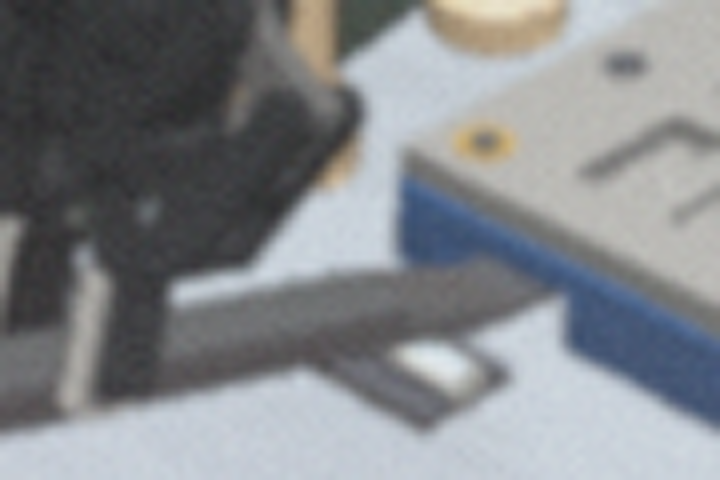

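```bash
cat >> plan.py <<'E'
def lever(th,t=.129,bo=.001,dz=0):
    st=manip.get_state(); q=np.radians(th); b=X*np.cos(q)-Z*np.sin(q); u=X*np.sin(q)+Z*np.cos(q)
    f=slot+fd*X+(.014+dz)*Z; p=f+bo*u-t*b; Rm=np.stack([-b,Y,-u],1)
    return ((p-st["position"])*100).round(2), np.degrees(R.from_matrix(Rm@jaw(st).T).as_rotvec()).round(2), p.round(4)
E
python3 -c "
from plan import *
for th in (18,15,12,9,6,3,0,-2.7): print(th,lever(th))"
```

```text
18 (array([ 0.07,  0.3 , -0.09]), array([ 0.1 , -0.01, -0.23]), array([ 0.6207, -0.0155,  0.0548]))
15 (array([ 0.1 ,  0.49, -0.74]), array([-2.87,  0.43, -0.23]), array([ 0.621 , -0.0136,  0.0484]))
12 (array([ 0.13,  0.65, -1.39]), array([-5.84,  0.87, -0.23]), array([ 0.6212, -0.012 ,  0.0418]))
9 (array([ 0.15,  0.78, -2.05]), array([-8.81,  1.32, -0.23]), array([ 0.6214, -0.0107,  0.0352]))
6 (array([ 0.16,  0.87, -2.72]), array([-11.77,   1.76,  -0.23]), array([ 0.6216, -0.0098,  0.0285]))
3 (array([ 0.17,  0.93, -3.4 ]), array([-14.74,   2.2 ,  -0.22]), array([ 0.6216, -0.0092,  0.0217]))
0 (array([ 0.17,  0.95, -4.07]), array([-17.71,   2.64,  -0.22]), array([ 0.6217, -0.009 ,  0.015 ]))
-2.7 (array([ 0.17,  0.94, -4.68]), array([-20.38,   3.04,  -0.22]), array([ 0.6217, -0.0091,  0.0089]))
```

Emit:
step_arm(
  deltas="0.8 0.1 0.4 -0.8 -2.9 0.4 -0.2; 0.8 0 0.2 -0.7 -3 0.4 0; 0.8 0 0 0 0 0 0",
  squeeze=60,
)

```text
time_s: 13.65
position: [0.622, -0.0123, 0.0415]
tool_rot: [-0.066, 0.754, 0.648, 0.08]
ft_force: [-0.2, 1.4, -6.5]
finger_gap: 0.255
```

```bash
python3 -c "
from plan import *
print(cur())
for th in (12,9,6,3): print(th,lever(th))"
```

```text
{'s': np.float64(0.0229), 'lat': np.float64(0.0008), 'h': np.float64(0.0109), 'pitch': np.float64(11.91), 'roll': np.float64(0.18), 'yaw': np.float64(-8.65), 'f': array([-0.2,  1.4, -6.5]), 'gap': 0.255, 't': 13.65, 'pos': array([ 0.622 , -0.0123,  0.0415])}
12 (array([-0.08,  0.03,  0.03]), array([0.11, 0.16, 0.05]), array([ 0.6212, -0.012 ,  0.0418]))
9 (array([-0.06,  0.15, -0.64]), array([-2.85,  0.61,  0.04]), array([ 0.6214, -0.0107,  0.0352]))
6 (array([-0.05,  0.25, -1.31]), array([-5.82,  1.06,  0.04]), array([ 0.6216, -0.0098,  0.0285]))
3 (array([-0.04,  0.3 , -1.98]), array([-8.79,  1.51,  0.04]), array([ 0.6216, -0.0092,  0.0217]))
```

Emit:
step_arm(
  deltas="0.8 0 0.2 -0.7 -2.9 0.5 0; 0.8 0 0.1 -0.7 -2.9 0.4 0; 0.8 0 0 0 0 0 0",
)

```text
time_s: 13.95
position: [0.6233, -0.0126, 0.0302]
tool_rot: [-0.032, 0.759, 0.649, 0.042]
ft_force: [-2.1, 2.7, -1.9]
finger_gap: 0.251
```

```bash
python3 -c "
from plan import *
print(cur())
for th in (6,3,0,-3): print(th,lever(th))
shot('scene','s5'); im,D,C=load('s5'); crop(im,220,130,420,250,4,'pics/s5d.png')"
```

```text
{'s': np.float64(0.0252), 'lat': np.float64(0.001), 'h': np.float64(0.0189), 'pitch': np.float64(6.08), 'roll': np.float64(0.33), 'yaw': np.float64(-8.97), 'f': array([-2.1,  2.7, -1.9]), 'gap': 0.251, 't': 13.95, 'pos': array([ 0.6233, -0.0126,  0.0302])}
6 (array([-0.18,  0.28, -0.17]), array([-0.03,  0.34,  0.37]), array([ 0.6216, -0.0098,  0.0285]))
3 (array([-0.17,  0.34, -0.85]), array([-2.99,  0.8 ,  0.36]), array([ 0.6216, -0.0092,  0.0217]))
0 (array([-0.17,  0.36, -1.52]), array([-5.96,  1.26,  0.35]), array([ 0.6217, -0.009 ,  0.015 ]))
-3 (array([-0.17,  0.35, -2.2 ]), array([-8.92,  1.72,  0.35]), array([ 0.6217, -0.0091,  0.0082]))
```

View pics/s5d.png

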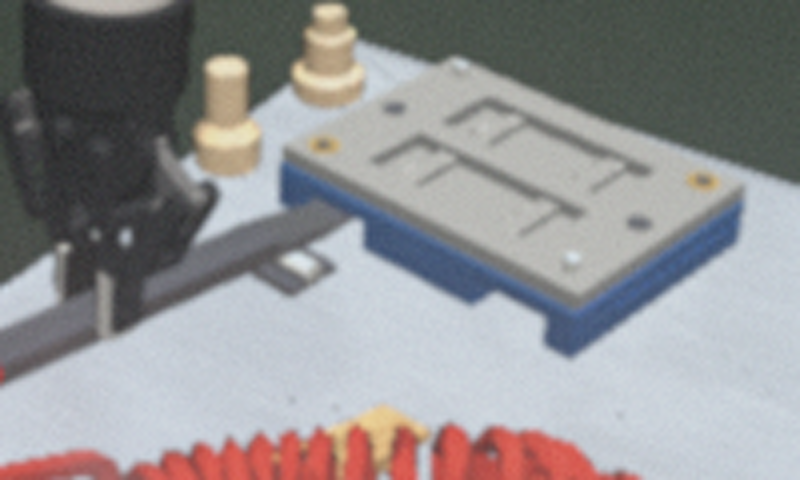

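Emit:
step_arm(
  deltas="0.8 -0.1 0.3 -0.6 -1.9 0.4 0.2; 0.8 -0.1 0.2 -0.6 -2.5 0.4 0.2; 0.8 0 0.1 -0.6 -2 0.3 0; 0.8 0 0 0 0 0 0",
)

```text
time_s: 14.4
position: [0.6244, -0.0117, 0.0175]
tool_rot: [0.003, 0.762, 0.648, 0.004]
ft_force: [-1.5, 3.5, -1.7]
finger_gap: 0.247
```

```bash
python3 -c "
from plan import *
print(cur())
for th in (0,-3): print(th,lever(th))
shot('scene','s6'); im,D,C=load('s6'); crop(im,220,130,420,250,4,'pics/s6d.png')"
```

```text
{'s': np.float64(0.0243), 'lat': np.float64(0.001), 'h': np.float64(0.0262), 'pitch': np.float64(0.09), 'roll': np.float64(0.6), 'yaw': np.float64(-9.22), 'f': array([-1.5,  3.5, -1.7]), 'gap': 0.247, 't': 14.4, 'pos': array([ 0.6244, -0.0117,  0.0175])}
0 (array([-0.28,  0.27, -0.25]), array([0.  , 0.6 , 0.62]), array([ 0.6217, -0.009 ,  0.015 ]))
-3 (array([-0.28,  0.26, -0.93]), array([-2.96,  1.07,  0.61]), array([ 0.6217, -0.0091,  0.0082]))
```

View pics/s6d.png

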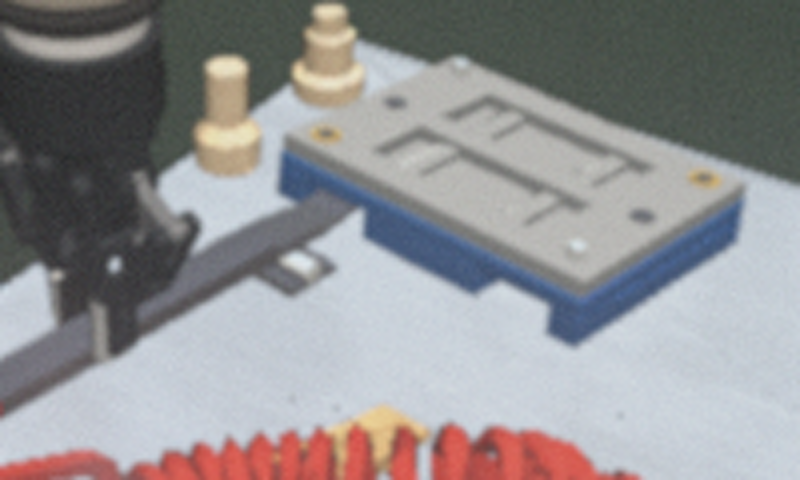

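Emit:
step_arm(
  deltas="0.8 -0.1 0.1 -0.6 -1.5 0.6 0.3; 0.8 0 0 -0.5 -1.5 0.4 0; 0.8 0 0 -0.2 0 0 0; 0.8 0 0 0 0 0 0",
)

```text
time_s: 14.85
position: [0.6245, -0.012, 0.0116]
tool_rot: [0.015, 0.762, 0.648, -0.017]
ft_force: [-2.1, 1.2, -3.4]
finger_gap: 0.257
```

```bash
python3 -c "
from plan import *
print(cur())
shot('scene','s7'); im,D,C=load('s7'); crop(im,220,130,420,250,4,'pics/s7d.png')
P=cloud(C,D)
# box top plane fit via color-free region: points above z .03 within outline
r=P-(slot-.06*Y); a=r@X; b=r@Y; m=(a>.01)&(a<.14)&(abs(b)<.09)&(P[...,2]>.03)&(P[...,2]<.07)&(D>0)
A=np.c_[a[m],b[m],np.ones(m.sum())]; c=np.linalg.lstsq(A,P[m][:,2],rcond=None)[0]; print(c)"
```

```text
{'s': np.float64(0.0239), 'lat': np.float64(0.001), 'h': np.float64(0.0291), 'pitch': np.float64(-2.57), 'roll': np.float64(0.05), 'yaw': np.float64(-9.26), 'f': array([-2.1,  1.2, -3.4]), 'gap': 0.257, 't': 14.85, 'pos': array([ 0.6245, -0.012 ,  0.0116])}
[-0.1107291   0.00173243  0.05217202]
```

View pics/s7d.png

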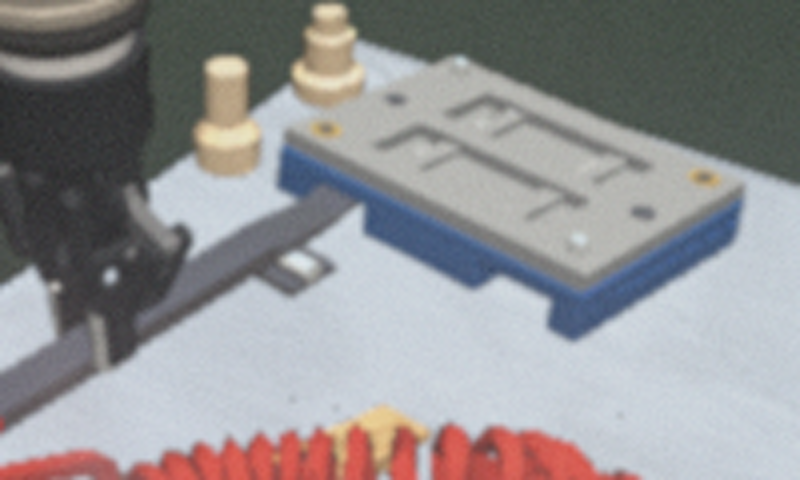

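Emit:
step_arm(
  deltas="0.6 0 0 0 0 0 0; 0.5 0 0 0 0 0 0; 0.45 0 0 0 0 0 0; 0.45 0 0 0 0 0 0",
)

```text
time_s: 15.3
position: [0.6272, -0.0133, 0.0122]
tool_rot: [0.017, 0.761, 0.648, -0.015]
ft_force: [-0.4, 0.5, 0.8]
finger_gap: 0.551
```

```bash
cat >> plan.py <<'E'
def tilt(name):
    im,D,C=load(name); P=cloud(C,D)
    r=P-(slot-.06*Y); a=r@X; b=r@Y; m=(a>.01)&(a<.14)&(abs(b)<.09)&(P[...,2]>.03)&(P[...,2]<.07)&(D>0)
    A=np.c_[a[m],b[m],np.ones(m.sum())]; return np.linalg.lstsq(A,P[m][:,2],rcond=None)[0].round(4), m.sum()
E
python3 -c "
from plan import *
print(cur()); shot('scene','s8'); print(tilt('s8')); im,D,C=load('s8'); crop(im,170,130,370,280,4,'pics/s8d.png')"
```

```text
{'s': np.float64(0.0248), 'lat': np.float64(0.0041), 'h': np.float64(0.0299), 'pitch': np.float64(-2.63), 'roll': np.float64(0.35), 'yaw': np.float64(-9.2), 'f': array([-0.4,  0.5,  0.8]), 'gap': 0.551, 't': 15.3, 'pos': array([ 0.6272, -0.0133,  0.0122])}
(array([-0.111 ,  0.0031,  0.0524]), np.int64(2396))
```

View pics/s8d.png

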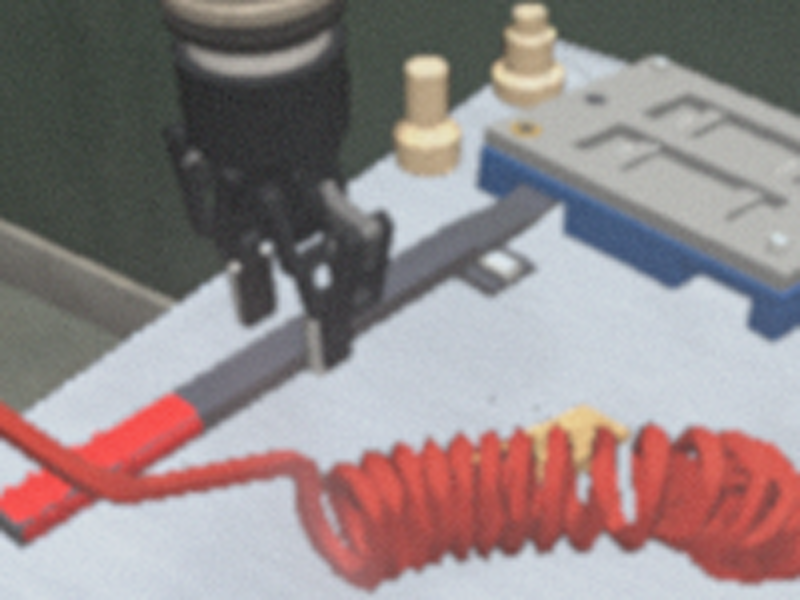

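Emit:
step_arm(
  deltas="0.45 0 0 2 0 0 0; 0.45 0 0 4 0 0 0; 0.45 -2 0.3 4 2.4 -0.4 0; 0.45 -4 0.3 2 0 0 1; 0.4 -4 0.3 0 0 0 1",
)

```text
time_s: 15.85
position: [0.5296, -0.0049, 0.1348]
tool_rot: [0.005, 0.749, 0.662, 0.002]
ft_force: [0.7, 0.0, -0.2]
finger_gap: 0.601
```

Emit:
step_arm(
  deltas="0.4 -3 0.3 0 0 0 0; 0.4 -0.8 0.2 0 0 0 0; 0.4 0 0 0 0 0 0",
)

```text
time_s: 16.15
position: [0.4864, 0.0003, 0.1356]
tool_rot: [0.004, 0.749, 0.662, 0.003]
ft_force: [0.3, -0.1, -0.2]
finger_gap: 0.603
```

```bash
python3 -c "
from plan import *
print(cur()); st=shot('wrist','w11'); print(jaw(st).round(3)); im,D,C=load('w11'); im=cv2.convertScaleAbs(im,alpha=1.6); crop(im,0,0,560,420,1.4,'pics/w11b.png')"
```

```text
{'s': np.float64(0.0329), 'lat': np.float64(-0.1302), 'h': np.float64(0.1448), 'pitch': np.float64(-0.05), 'roll': np.float64(0.55), 'yaw': np.float64(-7.07), 'f': array([ 0.3, -0.1, -0.2]), 'gap': 0.603, 't': 16.15, 'pos': array([4.864e-01, 3.000e-04, 1.356e-01])}
[[ 0.123  0.992  0.009]
 [ 0.992 -0.123 -0.002]
 [-0.001  0.01  -1.   ]]
```

View pics/w11b.png

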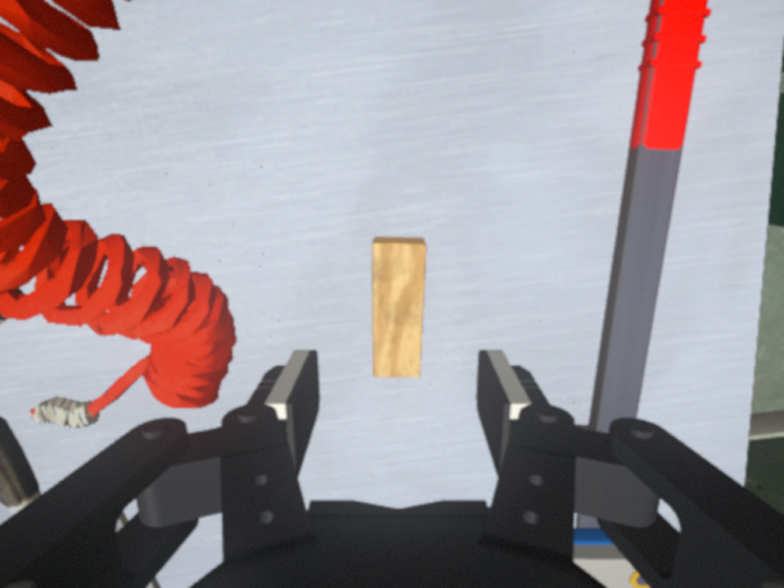

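```bash
python3 -c "
from plan import *
im,D,C=load('w11'); s=1.4
t=atz(C,397/s,377/s,.004); k=atz(C,399/s,243/s,.024); print(t,k,np.linalg.norm((t-k)[:2]))
d=(k-t)[:2]/np.linalg.norm((k-t)[:2]); g=t[:2]+.065*d; print('grip',g,np.degrees(np.arctan2(d[1],d[0]))-90); st=manip.get_state(); print((g-st['position'][:2])*100)
"
```

```text
[ 0.47884508 -0.06613048  0.004     ] [0.49092974 0.02321489 0.024     ] 0.09015893770370223
grip [ 0.48755751 -0.00171702] -7.702958220554919
[ 0.04743233 -0.18479916]
```

Emit:
step_arm(
  deltas="0.4 0 -0.2 -4 0.1 0.5 -0.5; 0.4 0 0 -4 0 0 0; 0.4 0 0 -3 0 0 0; 0.4 0 0 -1 0 0 0; 0.4 0 0 0 0 0 0",
)

```text
time_s: 16.7
position: [0.4978, -0.0018, 0.012]
tool_rot: [0.004, 0.752, 0.66, 0.004]
ft_force: [-0.2, -0.6, 0.4]
finger_gap: 0.599
```

```bash
python3 -c "
from plan import *
print(cur()); st=manip.get_state(); print(jaw(st).round(3))"
```

```text
{'s': np.float64(0.0334), 'lat': np.float64(-0.1198), 'h': np.float64(0.0211), 'pitch': np.float64(-0.0), 'roll': np.float64(0.66), 'yaw': np.float64(-7.46), 'f': array([-0.2, -0.6,  0.4]), 'gap': 0.599, 't': 16.7, 'pos': array([ 0.4978, -0.0018,  0.012 ])}
[[ 0.13   0.991  0.011]
 [ 0.992 -0.13  -0.002]
 [-0.     0.011 -1.   ]]
```

Emit:
step_arm(
  deltas="0.4 -1.0 0 0 0.1 0.6 0; 0.4 -0.3 0 -0.3 0 0.3 0; 0.4 0 0 -0.4 0 0 0; 0.4 0 0 0 0 0 0",
)

```text
time_s: 17.1
position: [0.4872, -0.002, 0.0077]
tool_rot: [-0.0, 0.752, 0.66, 0.0]
ft_force: [0.5, -0.4, 0.4]
finger_gap: 0.598
```

Emit:
step_arm(
  deltas="0.4 0 0 -0.4 0 0 0; 0.8 0 0 0 0 0 0; 0.8 0 0 0 0 0 0; 0.8 0 0 0 0 0 0; 0.8 0 0 0 0 0 0",
  squeeze=30,
)

```text
time_s: 17.6
position: [0.4885, -0.0015, 0.0048]
tool_rot: [0.0, 0.752, 0.66, 0.002]
ft_force: [0.4, -0.6, -1.7]
finger_gap: 0.344
```

```bash
python3 -c "
from plan import *
print(cur()); st=shot('wrist','w12'); print(jaw(st).round(3)); im,D,C=load('w12'); im=cv2.convertScaleAbs(im,alpha=1.6); crop(im,140,130,420,330,2.8,'pics/w12b.png')"
```

```text
{'s': np.float64(0.0345), 'lat': np.float64(-0.129), 'h': np.float64(0.0133), 'pitch': np.float64(0.13), 'roll': np.float64(0.15), 'yaw': np.float64(-7.45), 'f': array([ 0.4, -0.6, -1.7]), 'gap': 0.344, 't': 17.6, 'pos': array([ 0.4885, -0.0015,  0.0048])}
[[ 0.13   0.992  0.003]
 [ 0.992 -0.13   0.002]
 [ 0.002  0.003 -1.   ]]
```

View pics/w12b.png

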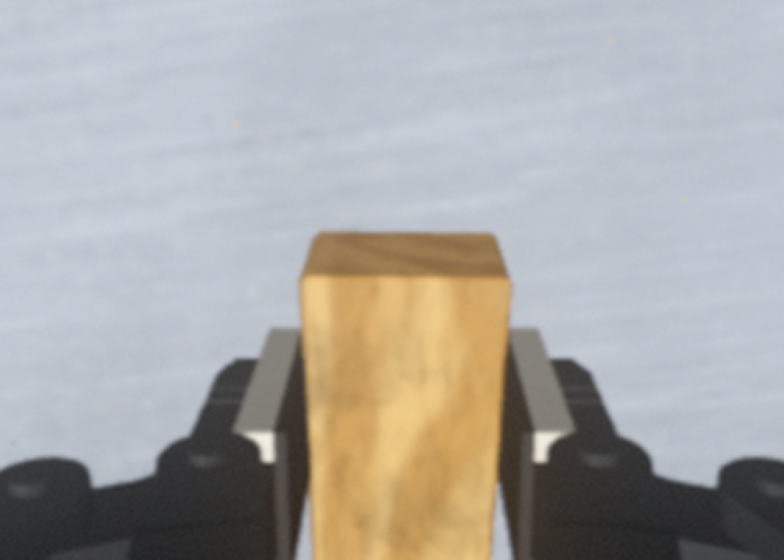

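Emit:
step_arm(
  deltas="0.8 0 0 1.0 0 0 -0.5; 0.8 2 -3 0 0 0 -0.6; 0.8 2 -3 0 0 0 0; 0.8 1.5 -2 0 0 0 0; 0.8 0 0 0 0 0 0",
)

```text
time_s: 18.15
position: [0.5449, -0.0826, 0.0177]
tool_rot: [0.0, 0.757, 0.653, 0.001]
ft_force: [-0.4, -0.5, -0.3]
finger_gap: 0.338
```

```bash
cat >> plan.py <<'E'
edge=slot-.06*Y
def wcur(off=-.006):
    st=manip.get_state(); J=jaw(st); d=-J[:,0]; tip=st["position"]+.065*d-edge
    return dict(tipx=round(tip@X*1000,1),tipy=round(tip@Y*1000,1),pos=st["position"].round(4),yaw=round(np.degrees(np.arctan2(J[1,1],J[0,1])),2),tz=J[:,2].round(3),f=st["ft_force"].round(1),gap=round(st["finger_gap"],3),t=st["time_s"])
E
python3 -c "
from plan import *
print(wcur()); shot('scene','s9'); print(tilt('s9')); im,D,C=load('s9'); crop(im,220,130,420,280,4,'pics/s9d.png')"
```

```text
{'tipx': np.float64(-19.8), 'tipy': np.float64(-4.7), 'pos': array([ 0.5449, -0.0826,  0.0177]), 'yaw': np.float64(-8.42), 'tz': array([ 0.002,  0.002, -1.   ]), 'f': array([-0.4, -0.5, -0.3]), 'gap': 0.338, 't': 18.15}
(array([-0.1009, -0.007 ,  0.0511]), np.int64(2146))
```

View pics/s9d.png

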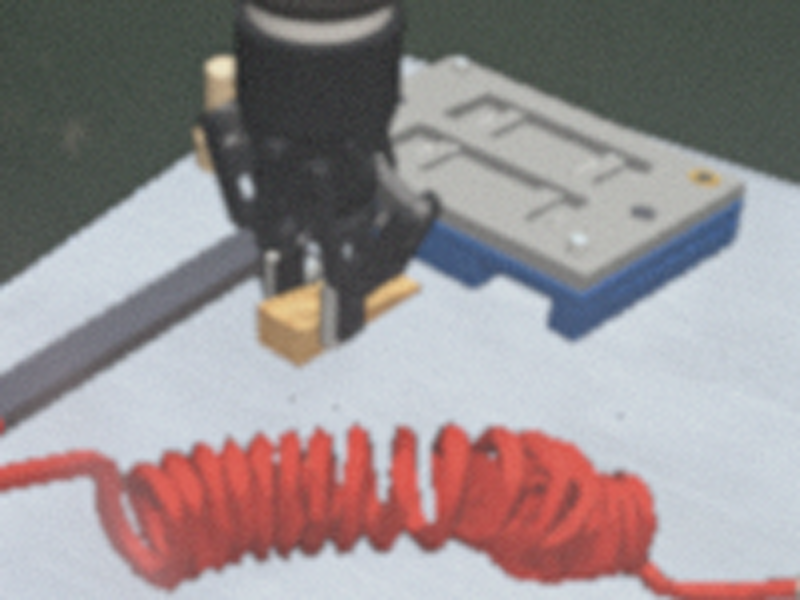

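Emit:
step_arm(
  deltas="0.8 0 0 -0.8 0 0 0; 0.8 0 0 -0.4 0 0 0; 0.8 0 0 0 0 0 0",
)

```text
time_s: 18.5
position: [0.5425, -0.0786, 0.0047]
tool_rot: [-0.002, 0.756, 0.654, 0.001]
ft_force: [0.8, -1.5, 2.1]
finger_gap: 0.341
```

```bash
python3 -c "
from plan import *
print(wcur())"
```

```text
{'tipx': np.float64(-23.3), 'tipy': np.float64(-7.5), 'pos': array([ 0.5425, -0.0786,  0.0047]), 'yaw': np.float64(-8.25), 'tz': array([-0.   ,  0.004, -1.   ]), 'f': array([ 0.8, -1.5,  2.1]), 'gap': 0.341, 't': 18.5}
```

Emit:
step_arm(
  deltas="0.8 -0.1 -1.2 0 0 0 0; 0.8 -0.2 -1.2 0 0 0 0; 0.8 -0.2 -1.0 0 0 0 0; 0.8 -0.1 -0.8 0 0 0 0; 0.8 0 0 0 0 0 0",
)

```text
time_s: 19.0
position: [0.5359, -0.118, 0.0049]
tool_rot: [-0.004, 0.754, 0.656, 0.002]
ft_force: [-0.3, -0.9, 0.4]
finger_gap: 0.343
```

```bash
python3 -c "
from plan import *
print(wcur()); shot('scene','s10'); print(tilt('s10')); im,D,C=load('s10'); crop(im,220,130,420,280,4,'pics/s10d.png')"
```

```text
{'tipx': np.float64(16.6), 'tipy': np.float64(-7.8), 'pos': array([ 0.5359, -0.118 ,  0.0049]), 'yaw': np.float64(-7.94), 'tz': array([-0.001,  0.009, -1.   ]), 'f': array([-0.3, -0.9,  0.4]), 'gap': 0.343, 't': 19.0}
(array([-0.0939, -0.0261,  0.0498]), np.int64(1665))
```

View pics/s10d.png

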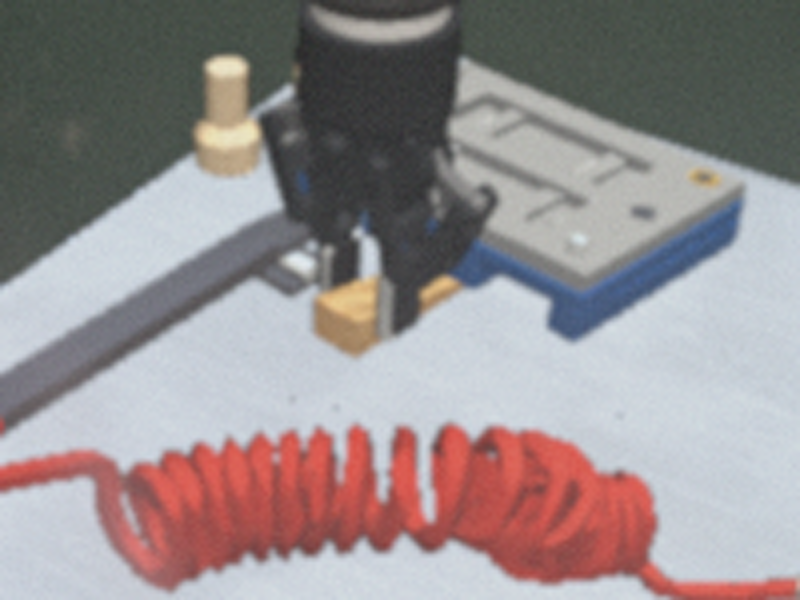

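Emit:
step_arm(
  deltas="0.8 -0.2 -1.0 0 -0.4 0 -0.3; 0.8 -0.1 -1.0 0 0 0 0; 0.8 -0.1 -0.7 0 0 0 0; 0.8 0 0 0 0 0 0",
)

```text
time_s: 19.45
position: [0.5315, -0.1459, 0.0047]
tool_rot: [-0.001, 0.756, 0.655, -0.0]
ft_force: [0.3, -1.7, 2.2]
finger_gap: 0.347
```

```bash
python3 -c "
from plan import *
print(wcur()); shot('scene','s11'); print(tilt('s11')); im,D,C=load('s11'); crop(im,220,130,420,280,4,'pics/s11d.png'); st=shot('wrist','w13');im,D,C=load('w13'); im=cv2.convertScaleAbs(im,alpha=1.6); crop(im,0,0,560,420,1.4,'pics/w13b.png')"
```

```text
{'tipx': np.float64(44.8), 'tipy': np.float64(-8.2), 'pos': array([ 0.5315, -0.1459,  0.0047]), 'yaw': np.float64(-8.19), 'tz': array([-0.002,  0.002, -1.   ]), 'f': array([ 0.3, -1.7,  2.2]), 'gap': 0.347, 't': 19.45}
(array([-0.1029, -0.0378,  0.0502]), np.int64(1281))
```

View pics/s11d.png

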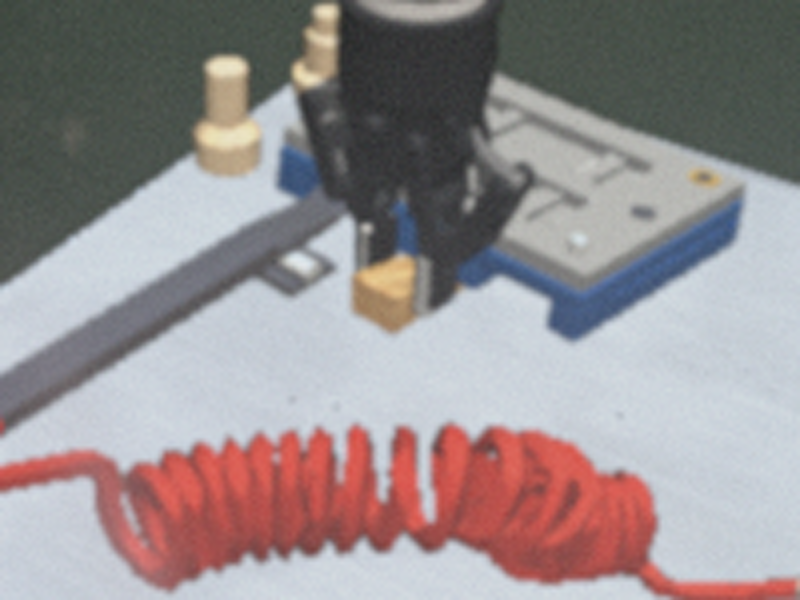

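View pics/w13b.png

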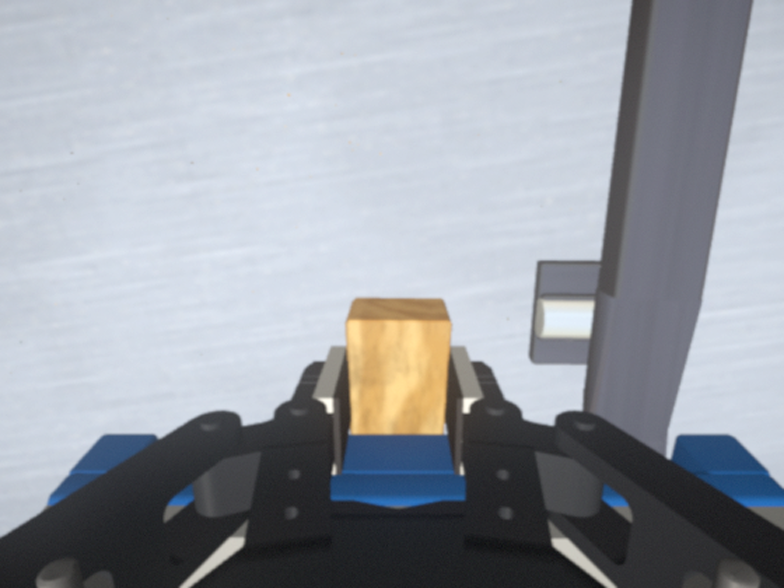

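```bash
python3 -c "
from plan import *
im,D,C=load('w13'); st=manip.get_state(); J=jaw(st); d=-J[:,0]
tip=st['position']+.065*d; tip[2]=0; s=1.4
k=atz(C,398/s,320/s,.024); print('back end from tip',-(k-tip)@d)
o,r=ray(C,397/s,435/s)
# slope: z=.004+ (20/90)*q, q=-(p-tip).d
q=lambda t:-((o+t*r-tip)@d); 
from scipy.optimize import brentq
t=brentq(lambda t:(o+t*r)[2]-.004-20/90*q(t),.01,1); print('edge at q',q(t),(o+t*r))
"
```

```text
back end from tip 0.0895532218789531
edge at q 0.04709667732520645 [ 0.52876295 -0.16287659  0.01446593]
```

Emit:
step_arm(
  deltas="0.47 0 0 0 0 0 0; 0.47 0 0 0 0 0 0; 0.47 0 0 0 0 0 0; 0.47 0 0 1.5 0 0 0; 0.47 0 0 4 0 0 0",
)

```text
time_s: 20.05
position: [0.5281, -0.1429, 0.0573]
tool_rot: [-0.005, 0.755, 0.656, -0.003]
ft_force: [1.5, 0.2, 1.1]
finger_gap: 0.529
```

Emit:
step_arm(
  deltas="0.45 0.5 3 4 0 0 0; 0.45 2 4 0 0 0 0; 0.45 2 4 0 0 0 0; 0.45 2 2.5 0 0 0 0; 0.45 0 0 0 0 0 0",
)

```text
time_s: 20.55
position: [0.5978, -0.004, 0.11]
tool_rot: [-0.002, 0.757, 0.654, 0.002]
ft_force: [-0.3, 0.6, 0.4]
finger_gap: 0.549
```

```bash
python3 -c "
from plan import *
print(cur()); shot('scene','s12'); print(tilt('s12')); im,D,C=load('s12'); crop(im,220,130,420,280,4,'pics/s12d.png'); st=shot('wrist','w14');im,D,C=load('w14'); im=cv2.convertScaleAbs(im,alpha=1.6); crop(im,0,0,560,420,1.4,'pics/w14b.png');print(jaw(st).round(3))"
```

```text
{'s': np.float64(0.0206), 'lat': np.float64(-0.0235), 'h': np.float64(0.118), 'pitch': np.float64(0.31), 'roll': np.float64(0.01), 'yaw': np.float64(-8.34), 'f': array([-0.3,  0.6,  0.4]), 'gap': 0.549, 't': 20.55, 'pos': array([ 0.5978, -0.004 ,  0.11  ])}
(array([-0.1114,  0.0028,  0.0524]), np.int64(2398))
[[ 0.147  0.989  0.   ]
 [ 0.989 -0.147  0.004]
 [ 0.004 -0.001 -1.   ]]
```

View pics/s12d.png

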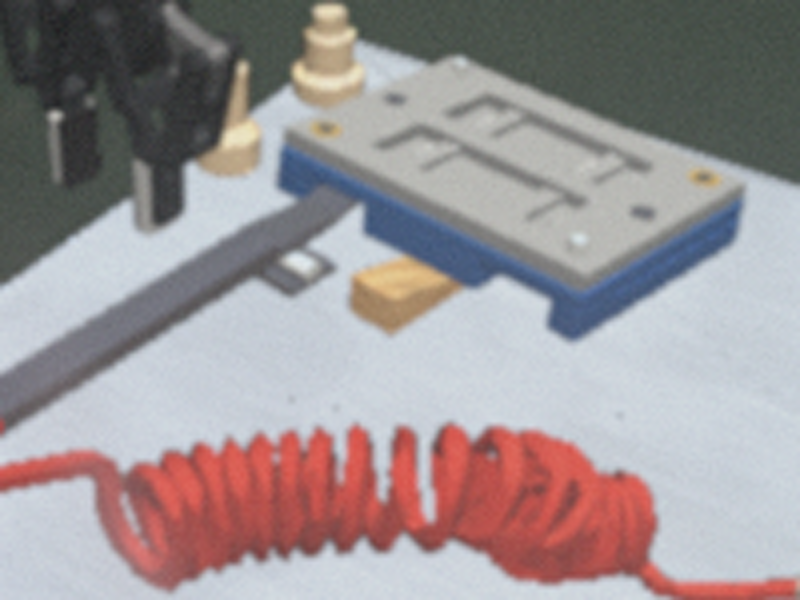

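View pics/w14b.png

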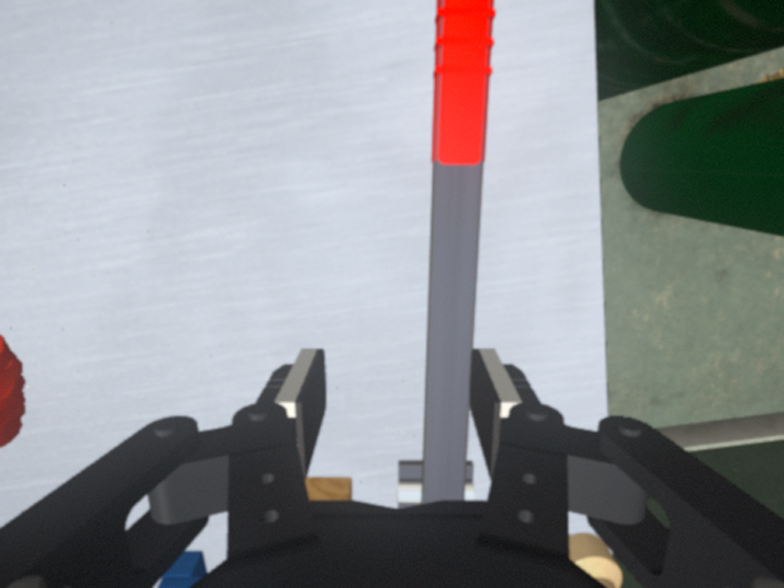

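Emit:
step_arm(
  deltas="0.4 1.4 -0.3 -2 0 0 -0.5; 0.4 1.3 -0.3 -2 -1.3 0.2 -0.4; 0.4 0 0 -1.5 -1.3 0.2 0; 0.4 0 0 0 0 0 0",
)

```text
time_s: 21.05
position: [0.6196, -0.0215, 0.0555]
tool_rot: [0.015, 0.766, 0.642, -0.018]
ft_force: [-0.5, -0.2, -0.1]
finger_gap: 0.595
```

```bash
python3 -c "
from plan import *
print(cur()); st=shot('wrist','w15');im,D,C=load('w15'); im=cv2.convertScaleAbs(im,alpha=1.6); crop(im,0,0,560,420,1.4,'pics/w15b.png');print(jaw(st).round(3))"
```

```text
{'s': np.float64(0.0339), 'lat': np.float64(-0.0049), 'h': np.float64(0.0734), 'pitch': np.float64(-2.67), 'roll': np.float64(-0.06), 'yaw': np.float64(-10.04), 'f': array([-0.5, -0.2, -0.1]), 'gap': 0.595, 't': 21.05, 'pos': array([ 0.6196, -0.0215,  0.0555])}
[[ 0.174  0.985 -0.009]
 [ 0.984 -0.174 -0.046]
 [-0.047 -0.001 -0.999]]
```

View pics/w15b.png

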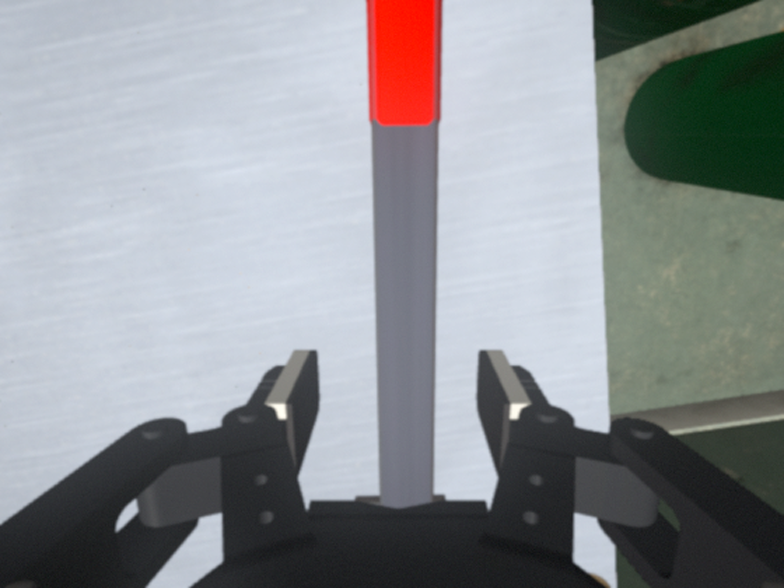

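Emit:
step_arm(
  deltas="0.4 0.3 1.0 -2 0 0 0.7; 0.4 0 0 -1.6 0 0 0; 0.4 0 0 -0.4 0 0 0; 0.4 0 0 0 0 0 0",
)

```text
time_s: 21.5
position: [0.6222, -0.0133, 0.0163]
tool_rot: [0.015, 0.763, 0.646, -0.017]
ft_force: [-0.0, 0.1, -0.6]
finger_gap: 0.601
```

```bash
python3 -c "
from plan import *
print(cur())"
```

```text
{'s': np.float64(0.0256), 'lat': np.float64(-0.0018), 'h': np.float64(0.034), 'pitch': np.float64(-2.61), 'roll': np.float64(0.09), 'yaw': np.float64(-9.47), 'f': array([-0. ,  0.1, -0.6]), 'gap': 0.601, 't': 21.5, 'pos': array([ 0.6222, -0.0133,  0.0163])}
```

Emit:
step_arm(
  deltas="0.4 0.2 0.1 -0.5 0 0 0; 0.8 0 0 0 0 0 0; 0.8 0 0 0 0 0 0; 0.8 0 0 0 0 0 0; 0.8 0 0 0 0 0 0",
  squeeze=80,
)

```text
time_s: 22.0
position: [0.6244, -0.013, 0.0124]
tool_rot: [0.015, 0.763, 0.646, -0.016]
ft_force: [-0.4, -0.4, -1.3]
finger_gap: 0.252
```

```bash
python3 -c "
from plan import *
print(cur())
for th in (0,3,6): print(th,lever(th,.132))"
```

```text
{'s': np.float64(0.0249), 'lat': np.float64(0.0001), 'h': np.float64(0.03), 'pitch': np.float64(-2.57), 'roll': np.float64(0.12), 'yaw': np.float64(-9.56), 'f': array([-0.4, -0.4, -1.3]), 'gap': 0.252, 't': 22.0, 'pos': array([ 0.6244, -0.013 ,  0.0124])}
0 (array([-0.23,  0.7 ,  0.26]), array([ 2.56, -0.29,  0.96]), array([ 0.6221, -0.006 ,  0.015 ]))
3 (array([-0.23,  0.67,  0.95]), array([ 5.52, -0.76,  0.96]), array([ 0.6221, -0.0063,  0.0219]))
6 (array([-0.24,  0.61,  1.64]), array([ 8.48, -1.23,  0.96]), array([ 0.622 , -0.0069,  0.0288]))
```

Emit:
step_arm(
  deltas="0.8 0 0 0.6 2.5 -0.4 0; 0.8 0 0 0.6 2.9 -0.4 0; 0.8 0 0 0.6 2.9 -0.4 0; 0.8 0 0 0 0 0 0",
)

```text
time_s: 22.4
position: [0.6227, -0.0122, 0.0281]
tool_rot: [-0.035, 0.761, 0.647, 0.038]
ft_force: [2.2, -0.2, -6.1]
finger_gap: 0.253
```

```bash
python3 -c "
from plan import *
print(cur()); shot('scene','s13'); print(tilt('s13')); im,D,C=load('s13'); crop(im,220,130,420,280,4,'pics/s13d.png')"
```

```text
{'s': np.float64(0.0249), 'lat': np.float64(-0.0009), 'h': np.float64(0.0175), 'pitch': np.float64(5.88), 'roll': np.float64(-0.2), 'yaw': np.float64(-9.29), 'f': array([ 2.2, -0.2, -6.1]), 'gap': 0.253, 't': 22.4, 'pos': array([ 0.6227, -0.0122,  0.0281])}
(array([-0.1091, -0.0027,  0.0516]), np.int64(2372))
```

View pics/s13d.png

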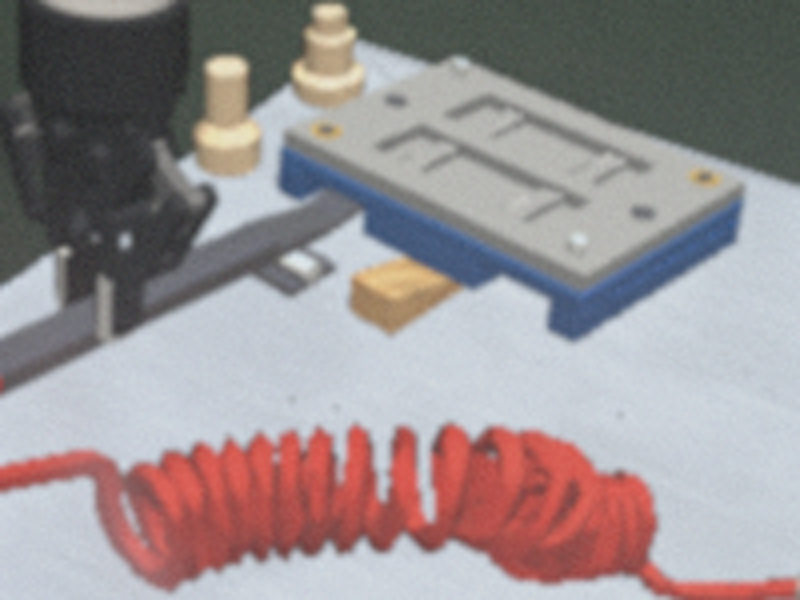

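Emit:
step_arm(
  deltas="0.8 0.1 0.5 0.3 0.5 0 0; 0.8 0.3 1.8 0 0 0 0; 0.8 0.3 2 0 0 0 0; 0.8 0.3 2 0.3 0 0 0; 0.8 0.4 2.5 0.5 0 0 0",
)

```text
time_s: 22.95
position: [0.6312, 0.0744, 0.034]
tool_rot: [-0.037, 0.763, 0.644, 0.032]
ft_force: [0.5, -0.3, -8.3]
finger_gap: 0.251
```

```bash
python3 -c "
from plan import *
print(cur()); shot('scene','s14'); print(tilt('s14')); im,D,C=load('s14'); crop(im,220,130,420,280,4,'pics/s14d.png')"
```

```text
{'s': np.float64(-0.0619), 'lat': np.float64(-0.0065), 'h': np.float64(0.0245), 'pitch': np.float64(5.54), 'roll': np.float64(-0.85), 'yaw': np.float64(-9.59), 'f': array([ 0.5, -0.3, -8.3]), 'gap': 0.251, 't': 22.95, 'pos': array([0.6312, 0.0744, 0.034 ])}
(array([-0.1078, -0.0033,  0.0515]), np.int64(2379))
```

View pics/s14d.png

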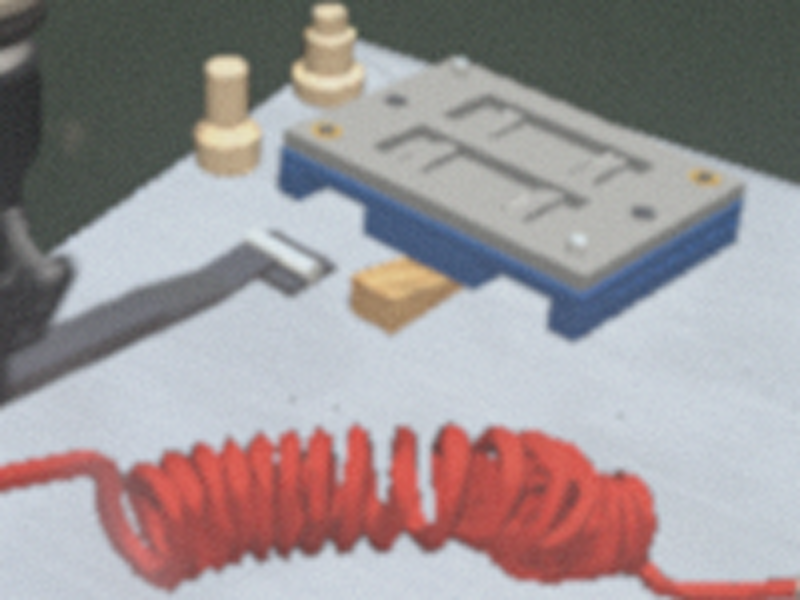

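Emit:
step_arm(
  deltas="0.8 0.2 2.0 0 -1.8 0.9 0; 0.8 0.1 1.8 0 -1.8 0.5 0; 0.8 0 0 -0.8 -1.8 0.3 0; 0.8 0 0 -0.8 0 0 0; 0.8 0 0 0 0 0 0",
)

```text
time_s: 23.5
position: [0.6298, 0.1306, 0.0128]
tool_rot: [-0.014, 0.759, 0.651, -0.013]
ft_force: [-0.2, -0.9, -9.4]
finger_gap: 0.254
```

```bash
python3 -c "
from plan import *
print(cur()); print(jaw(manip.get_state()).round(3))"
```

```text
{'s': np.float64(-0.1173), 'lat': np.float64(-0.013), 'h': np.float64(0.0221), 'pitch': np.float64(-0.1), 'roll': np.float64(-2.19), 'yaw': np.float64(-8.77), 'f': array([-0.2, -0.9, -9.4]), 'gap': 0.254, 't': 23.5, 'pos': array([0.6298, 0.1306, 0.0128])}
[[ 0.152  0.988 -0.038]
 [ 0.988 -0.152  0.004]
 [-0.002 -0.038 -0.999]]
```

Emit:
step_arm(
  deltas="0.8 0 0 -0.2 -0.2 -2.1 0; 0.8 0 0 -0.4 0 0 0; 0.8 0 0 -0.3 0 0 0; 0.8 0 0 0 0 0 0",
)

```text
time_s: 23.9
position: [0.6294, 0.1269, 0.0049]
tool_rot: [-0.002, 0.761, 0.649, -0.001]
ft_force: [0.2, -0.2, -9.4]
finger_gap: 0.252
```

Emit:
step_arm(
  deltas="0.8 0 0 -0.2 0 0 0; 0.8 0 0 -0.2 0 0 0; 0.8 0 0 0 0 0 0",
)

```text
time_s: 24.2
position: [0.6302, 0.1258, 0.0049]
tool_rot: [-0.004, 0.762, 0.648, 0.0]
ft_force: [0.1, 0.2, -9.7]
finger_gap: 0.251
```

Emit:
step_arm(
  deltas="0.8 0 0 -0.4 0 0 0; 0.8 0 0 0 0 0 0",
)

```text
time_s: 24.4
position: [0.6313, 0.1252, 0.0051]
tool_rot: [-0.006, 0.763, 0.647, 0.001]
ft_force: [-0.7, -0.8, -9.1]
finger_gap: 0.251
```

Emit:
step_arm(
  deltas="0.8 -0.1 0 -0.5 0 0.5 0; 0.8 0 0 -0.4 0 0 0",
)

```text
time_s: 24.6
position: [0.6318, 0.125, 0.0042]
tool_rot: [-0.011, 0.763, 0.646, -0.0]
ft_force: [-21.6, 1.4, 44.2]
finger_gap: 0.25
```

Emit:
step_arm(
  deltas="0.8 0 0 0.2 0 0 0; 0.6 0 0 0 0 0 0; 0.5 0 0 0 0 0 0; 0.5 0 0 0 0 0 0; 0.5 0 0 0 0 0 0",
)

```text
time_s: 25.1
position: [0.6356, 0.1228, 0.0077]
tool_rot: [-0.009, 0.764, 0.645, 0.002]
ft_force: [0.2, 0.4, 0.1]
finger_gap: 0.499
```

Emit:
step_arm(
  deltas="0.45 0 0 2 0 0 0; 0.45 0 0 4 0 0 0; 0.45 0 0 4 0 0 0; 0.45 -4 0 1 0 0 0; 0.45 -4 0 0 0 0 0",
)

```text
time_s: 25.6
position: [0.5587, 0.1215, 0.1195]
tool_rot: [-0.006, 0.765, 0.645, 0.002]
ft_force: [-0.2, 1.3, 0.7]
finger_gap: 0.549
```

Emit:
step_arm(
  deltas="0.45 -3 0 2 0 0 0; 0.45 0 0 0 0 0 0; 0.45 0 0 0 0 0 0",
)

```text
time_s: 25.9
position: [0.5235, 0.1218, 0.1399]
tool_rot: [-0.008, 0.764, 0.645, 0.002]
ft_force: [0.5, 0.9, -0.4]
finger_gap: 0.546
```

```bash
python3 -c "
from plan import *
print(cur()); shot('scene','s15'); print(tilt('s15')); shot('top','t2'); im,D,C=load('t2'); crop(im,100,120,400,300,2.6,'pics/t2c.png'); im,D,C=load('s15'); crop(im,150,110,420,290,2.9,'pics/s15d.png')
import time"
```

```text
{'s': np.float64(-0.0926), 'lat': np.float64(-0.1201), 'h': np.float64(0.1464), 'pitch': np.float64(0.75), 'roll': np.float64(-0.51), 'yaw': np.float64(-9.68), 'f': array([ 0.5,  0.9, -0.4]), 'gap': 0.546, 't': 25.9, 'pos': array([0.5235, 0.1218, 0.1399])}
(array([-0.1087, -0.003 ,  0.0515]), np.int64(2379))
```

View pics/s15d.png

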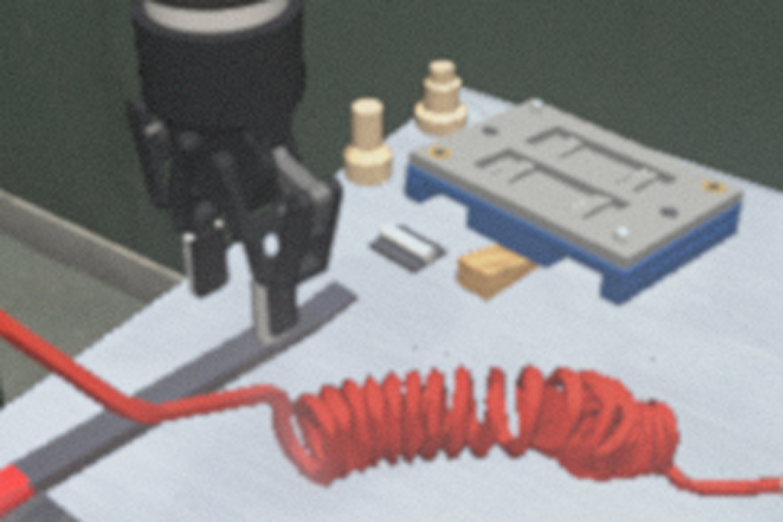

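View pics/t2c.png

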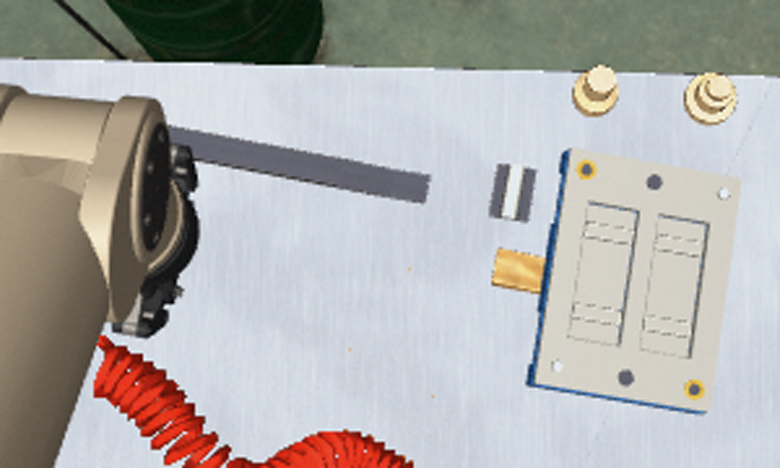

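Emit:
step_arm(
  deltas="0.45 0 0 0 0 0 0; 0.45 0 0 0 0 0 0; 0.45 0 0 0 0 0 0; 0.45 0 0 0 0 0 0; 0.45 0 0 0 0 0 0",
)

```text
time_s: 26.5
position: [0.5266, 0.1204, 0.138]
tool_rot: [-0.006, 0.765, 0.644, 0.001]
ft_force: [-0.3, 0.6, -0.5]
finger_gap: 0.547
```

```bash
python3 -c "
from plan import *
print(cur()['t']); print(manip.finish_job())"
```

```text
26.5
the job is handed in; nothing more can be done
None
```

The box's front edge is up on the beech wedge and the bar is lying on the bench clear of the box. I handed the job in at 26.5 s; no verdict is reported.

**What I did:**
- The fulcrum's round bar was lying along the slot direction, so I picked it up, turned it 90° and set it about 40 mm in front of the slot.
- I put the toe about 24 mm into the slot and levered over. The bar's own weight held the box at about 0.11 rad.
- I pushed the wedge in thin end first, let the box settle on it, drew the bar out and laid it down.

**Last checks, from the camera images:**
- **Box:** tilt is about 0.109 rad, an edge height of about 16 mm. Its front corner is within about 1 to 2 mm of where it started.
- **Wedge:** about 45 mm of it is under the edge, and it looks flat.
- **Bar:** the toe is about 110 mm in front of the box's face.
- **Cores:** both are standing and look unmoved; I did not measure their positions again.

**What was off:**
- **Fulcrum placing:** the wrist force reached 39.9 N while I pressed the gripped fulcrum onto the bench. I backed off at once.
- **Bar laying:** the wrist force reached 44 N as the bar met the bench. That came through the held bar, not the gripper body, and is well below the 120 N wrist limit.
- **Camera disagreement:** the cameras differed by 2 to 5 mm in places, which was within the clearances.
- **Small moves:** some small commands fell short or drifted, and I corrected them on the way.

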